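# Wind out the packing deck and line up the lunch boxes

## Robot

A 7-joint arm with a two-finger parallel gripper is mounted at the origin on the work surface. World frame = base frame: x ahead of the robot, y to its left, z up, the work surface at z = 0. Lengths are in m, angles in rad, forces in N, time in s.
With the tool pointing down it reaches from about 0.35 to 0.775 m from the base axis. Payload 3.1 kg.
Tool frame: the origin (TCP) lies at the very end of the fingers, on their centre line; the grasp point (between the pads) lies manip.grip_point_offset behind it (manip.grip_point_offset is the distance from the TCP to the grasp point, in m); z points along the fingers, y is the direction in which the jaws open and shut (so a half turn about z gives the same grasp; the last joint's range is limited). The gripper opens to 85 mm and grips with 20 to 120 N. Pads are 22 mm wide; open, the fingers measure 114 mm over their backs; the gripper's body (76 mm by 85 mm) begins 54 mm behind the grasp point. The pads swing forward as they close: fully open they stand 13 mm farther back than shut.
Start: joints at [1.228, 0.311, 0.014, 1.512, -0.004, 1.319, -0.027], TCP at [0.163, -0.525, 0.231] pointing down, gripper open.
Joint ranges: [-2.7, 2.7], [-0.3, 1.91], [-1.27, 1.3], [0.12, 2.57], [-1.44, 4.58], [0.2, 2.03], [-3.05, 3.05]. Speed limits (rad/s): [2.79, 2.79, 3.14, 3.14, 3.14, 3.14, 3.14].

## Interface

Orientations are given as [roll, pitch, yaw] about the fixed x, y, z axes, in that order (R = Rz(yaw) Ry(pitch) Rx(roll)).
In Python, from bench import manip, viewer, job gives the robot as it stands.
- The arm moves only by the tool send_rows, never from a script. Its arguments are lists of equal length, an entry for each row: "translation": the shift along the world's x, y, z in units of 40 mm (1.0 is 40 mm), a list of three; "roll": the turn about the world's z in degrees; "jaw": the finger opening in mm, from 0 to 85.4. In form: {"translation": [[tx, ty, tz], ...], "roll": [roll, ...], "jaw": [jaw, ...]}. A call has exactly 5 rows; each row is the pose to reach, as a shift and turn from the pose measured when the call began; what a row does not reach only later rows make up. A row lasts 1/12 s, in which the tool goes at most 41.7 mm and 7.16 degrees, less where a joint would pass 70% of its speed; a pose out of reach is approached as far as the arm can. A call with a gripper value outside its range is refused whole. The fingers move at their own pace and stop on an object; "squeeze" is the grip in N (left out, the last holds). Time passes only in rows, so rows that repeat a pose let the fingers close, or fill a call up. It gives the time, the measured TCP pose, the force and the opening at its end, in the units of the state.
- manip.get_obs(): the state, without advancing time (a new reading comes with each control period).
- viewer.grab_frame(name): name is "side" or "top" or "wrist"; returns a dict with "pixels" (400x640x3 uint8, red, green, blue), "fx", "fy", "cx", "cy" (pixels), "k1" (the pictures are not rectified: a ray, as slopes to the right and down, at radius r is drawn at 1 + k1 r^2 times it, then the intrinsics apply), "R" (3x3) and "t" (3): a world point X has camera coordinates R X + t; the wrist camera has in their place "hand_eye" (4x4, takes a point from camera to tool coordinates, whose origin is the TCP and whose axes are the flange's). Camera axes: x right, y down, z forward; pixel columns grow to the right and rows downward; lengths in m; the calibration is good to about 2 mm. A picture is of the moment at which its call begins: read the wrist's pose just before it. There is no depth.
- job.close_job(): hands the job in, once; it reports no verdict.
Trained networks look in the newest picture that a camera, given by its name, has taken for a name from the list of things; names that differ only in an ending like _2 or _b are one class to them, and where a whole thing is asked for, a point or a joint stands for the part that bears it (a point fixed in the world has none). Each returns a list of dicts, best first, with "conf" (0 to 1); they miss things now and then, are a little off and sometimes report something else, mostly with a low value. They report only what shows in the picture. A call takes as long as a camera call. They do not tell look-alikes from the thing itself.
- viewer.outline_of(camera, thing): "mask" (400x640 bool, what is visible of it).
- viewer.place_of(camera, thing): "centre" ([x, y, z] in m, in the coordinates of the camera as it stood for that picture, good to about 4 mm: a listed point, or the origin of a listed thing).
The state is a dict: "time_s": time; "qpos": joint angles; "joint_vel": joint speeds; "joint_efforts": joint torques, N m; "ee_pos": TCP position; "orientation": TCP orientation; "force": force on the tool from outside, world axes, zero at the start; "wrist_torque": the same for the moment, N m; "grip_width": finger opening in m.
Only numpy, scipy, OpenCV 4.12 (cv2) and the standard library are available. Lean on these libraries where they do the work, as an engineer would, in place of code of your own. Each camera call takes 0.05 s, during which the arm holds its last target.

## Task

Swing the folded crank handle on the handwheel upright and push it down until it latches, then turn the wheel two full turns clockwise so that the loading deck is fully out, and fold the handle flat into its fork again to lock the wheel. Set all the lunch boxes from the table on the deck in one straight row, one centred in each marked place starting at the left end as seen from the robot with no place skipped, each upright, square and with its far end flush against the rail. Leave the other things on the table where they are.

Things in the scene. Friction and masses are not known exactly. Their poses are not given: they have to be found in the camera images.
- box1: one of up to five identical lunch boxes, plain steel with a white lid: 90 long (its x) x 56 wide (its y) x 50 mm high to the lid's top, 0.15 to 0.31 kg, standing upright. On the lid a black fin to hold it by: 60 long (along x), 16 wide, 26 mm high, top 76 mm above the underside. Origin: centre of the underside. May be absent (None).
- box2: one of up to five identical lunch boxes, plain steel with a white lid: 90 long (its x) x 56 wide (its y) x 50 mm high to the lid's top, 0.15 to 0.31 kg, standing upright. On the lid a black fin to hold it by: 60 long (along x), 16 wide, 26 mm high, top 76 mm above the underside. Origin: centre of the underside. May be absent (None).
- box3: one of up to five identical lunch boxes, plain steel with a white lid: 90 long (its x) x 56 wide (its y) x 50 mm high to the lid's top, 0.15 to 0.31 kg, standing upright. On the lid a black fin to hold it by: 60 long (along x), 16 wide, 26 mm high, top 76 mm above the underside. Origin: centre of the underside. May be absent (None).
- box4: one of up to five identical lunch boxes, plain steel with a white lid: 90 long (its x) x 56 wide (its y) x 50 mm high to the lid's top, 0.15 to 0.31 kg, standing upright. On the lid a black fin to hold it by: 60 long (along x), 16 wide, 26 mm high, top 76 mm above the underside. Origin: centre of the underside. May be absent (None).
- box5: one of up to five identical lunch boxes, plain steel with a white lid: 90 long (its x) x 56 wide (its y) x 50 mm high to the lid's top, 0.15 to 0.31 kg, standing upright. On the lid a black fin to hold it by: 60 long (along x), 16 wide, 26 mm high, top 76 mm above the underside. Origin: centre of the underside. May be absent (None).
- mark1 (a point): marked place 1 of 5 on the deck (leftmost seen from the robot): where the centre of a box's underside belongs, on the deck's top, once the deck is fully out (fixed in space; does not travel). x points from the robot to the rail (near face 45 mm beyond this point, 20 mm high); a box's long side goes along x. y left, marks 72 mm apart. Dark outline 62 x 92.
- mark2 (a point): marked place 2 of 5 on the deck (next to the right): where the centre of a box's underside belongs, on the deck's top, once the deck is fully out (fixed in space; does not travel). x points from the robot to the rail (near face 45 mm beyond this point, 20 mm high); a box's long side goes along x. y left, marks 72 mm apart. Dark outline 62 x 92.
- mark3 (a point): marked place 3 of 5 on the deck (next to the right): where the centre of a box's underside belongs, on the deck's top, once the deck is fully out (fixed in space; does not travel). x points from the robot to the rail (near face 45 mm beyond this point, 20 mm high); a box's long side goes along x. y left, marks 72 mm apart. Dark outline 62 x 92.
- mark4 (a point): marked place 4 of 5 on the deck (next to the right): where the centre of a box's underside belongs, on the deck's top, once the deck is fully out (fixed in space; does not travel). x points from the robot to the rail (near face 45 mm beyond this point, 20 mm high); a box's long side goes along x. y left, marks 72 mm apart. Dark outline 62 x 92.
- mark5 (a point): marked place 5 of 5 on the deck (rightmost seen from the robot): where the centre of a box's underside belongs, on the deck's top, once the deck is fully out (fixed in space; does not travel). x points from the robot to the rail (near face 45 mm beyond this point, 20 mm high); a box's long side goes along x. y left, marks 72 mm apart. Dark outline 62 x 92.
- deck (a joint): loading deck (aluminium plate 140 x 380 x 12 mm, top 40 mm above the table) sliding on rails out of a low white cabinet (front 462 wide, 142 mm high, flat top to about 155): 0 = wholly inside the cabinet, 0.170 m = fully out towards the robot. Driven only by the wheel, 0.085 m per full turn; friction holds it (about 14 N to push it back when the crank is free).
- wheel (a joint): level handwheel on a vertical axis, aluminium disc 196 mm across, top surface 96 mm above the table, on a grey gearbox right of the deck. Rad; 0 at the start, turns clockwise seen from above (value grows) up to a stop at 12.566 (two full turns), where the deck is fully out. Needs about 3 N at the handle. It cannot turn while the handle lies folded in the fork (some 0.1 rad of play).
- fold (a joint): crank handle on a level hinge near the wheel's rim: 0 = folded flat inwards over the wheel, tip 8 mm past its centre, between the cheeks of a fixed brass fork (31 mm gap, cheeks up to 2 mm above the handle's axis, 33 to 45 mm from the hinge); 1.571 rad = upright (stop). Friction holds it at any angle. It enters the fork only with the wheel within 0.08 rad of a whole number of turns.
- latch (a joint): the handle's sliding latch: the whole grip slides along its own length towards its hinge. 0 = pulled out (the handle can fold), 0.014 m = pushed fully in. With the handle upright, pushing the grip straight down 14 mm seats its square tang in a pocket of the wheel and locks it upright; pull it straight up 14 mm to free it. It takes about 4 N. It must be out (within 2 mm) while the handle is being swung.
- crank_hinge (a point): point on the hinge axis of the handle, at the handle's axis, 122 mm above the table, 26 mm above the wheel's top surface, 80 mm from the wheel's axis. It goes round with the wheel.
- wheel_centre (a point): fixed point on the wheel's axis at the hinge's height (122 mm above the table). Its x axis is the direction in which the folded handle points from hinge to tip when the wheel is at a whole number of turns, also away from the robot; y to the left.
- grip (a point): point on the axis of the handle's black round sleeve (24 mm thick, 64 mm long, turns freely about its own axis), 55 mm from the hinge with the latch out, 41 mm with it in. The sleeve spans 24 to 88 mm from the hinge with the latch out; 88 mm is the handle's tip. Its attitude spins: use the position only.
- jar: bystander: small lidded jar 48 across, 70 mm high; origin under its centre
- mug: bystander: white cup 64 across, 75 mm high; origin under its centre
- shaker: bystander: bottle 56 across, 100 mm high; origin under its centre
Things that resemble listed ones, but are neither listed nor needed, are in the scene too. Leave any purple look-alike of the box5 alone.

How it is judged:
By the outcome, as a careful person would: the job done as asked, in the order asked, and still so for the second after the job is handed in, with the robot touching nothing.
Of box1, box2, box3, box4, box5 only 3 to 5 are there at a start; the rules pass over those that are not, and their reading is None.
At some moment in a run one of box1, box2, box3, box4, box5 may be knocked a few centimetres aside while the robot is not near it.
Once in a run the grip may slacken for a moment while it holds something.
It also fails if it takes over 210 s, if anything falls off the work surface, if the arm or the gripper's body presses on something with over 40 N, if the wrist force passes 120 N, or if a joint passes its speed limit or range.

## Working session

There is one attempt and no reset: what is moved stays moved. The work goes in short steps, Python scripts to look and compute and a tool call to move; the robot and the scene stay as the last step left them, time stands still between calls to the robot, and variables do not carry over. Pictures are saved under pics/ and viewed, and the job is handed in when it is done.

Besides the shell and the picture viewer there is one more tool, called by a JSON object that holds its "api" and its "payload", one argument or row to a line. send_rows: Moves the arm, as the interface text tells. Its arguments: {"type":"object","properties":{"translation":{"type":"array","items":{"type":"array","items":{"type":"number"}}},"roll":{"type":"array","items":{"type":"number"}},"jaw":{"type":"array","items":{"type":"number"}},"squeeze":{"type":"number"}},"required":["translation","roll","jaw"]}

```bash
ls -la; mkdir -p pics; cat > h.py <<'E'
import numpy as np, cv2
from bench import manip, viewer, job
def save(f,name):
    cv2.imwrite('pics/'+name,cv2.cvtColor(np.asarray(f['pixels']),cv2.COLOR_RGB2BGR))
def rpy(o):
    from scipy.spatial.transform import Rotation as R
    return R.from_euler('xyz',o).as_matrix()
def cam2world(f,p,obs=None):
    p=np.asarray(p,float)
    if 'R' in f and f.get('R') is not None:
        return np.asarray(f['R']).T@(p-np.asarray(f['t']))
    H=np.asarray(f['hand_eye']); q=H[:3,:3]@p+H[:3,3]
    return rpy(obs['orientation'])@q+np.asarray(obs['ee_pos'])
def proj(f,X,obs=None):
    X=np.asarray(X,float)
    if 'R' in f: c=np.asarray(f['R'])@X+np.asarray(f['t'])
    else:
        H=np.asarray(f['hand_eye']); q=rpy(obs['orientation']).T@(X-np.asarray(obs['ee_pos']))
        c=H[:3,:3].T@(q-H[:3,3])
    u=c[:2]/c[2]; u=u*(1+f['k1']*(u@u)); return np.array([f['fx']*u[0]+f['cx'],f['fy']*u[1]+f['cy']])
def ray(f,uv,obs=None):
    d=np.array([(uv[0]-f['cx'])/f['fx'],(uv[1]-f['cy'])/f['fy']]); u=d.copy()
    for _ in range(20): u=d/(1+f['k1']*(u@u))
    a=cam2world(f,[0,0,0],obs); b=cam2world(f,[u[0],u[1],1],obs); return a,b-a
def atz(f,uv,z,obs=None):
    o,d=ray(f,uv,obs); return o+d*(z-o[2])/d[2]
E
python3 - <<'E'
from h import *
o=manip.get_obs(); print(o, manip.grip_point_offset)
for n in ['side','top','wrist']:
    f=viewer.grab_frame(n); save(f,n+'0.png'); print(n,{k:v for k,v in f.items() if k!='pixels'})
    for t in ['box1','jar','mug','shaker','mark1','mark2','mark3','mark4','mark5','crank_hinge','wheel_centre','grip']:
        r=viewer.place_of(n,t)
        for d in r: print(n,t,round(d['conf'],2),cam2world(f,d['centre'],o).round(4), proj(f,cam2world(f,d['centre'],o),o).round(0))
E
```

```text
total 12
drwxr-xr-x  3 agent agent 4096 Dec  6 18:09 .
drwxr-xr-x 23 root  root  4096 Dec  6 18:09 ..
drwxr-xr-x  2 agent agent 4096 Dec  6 18:09 pics
{'time_s': 0.0, 'qpos': array([ 1.22827846,  0.31174533,  0.01401022,  1.51306265, -0.00438741,
        1.31921731, -0.0271481 ]), 'joint_vel': array([ 0.0007933 , -0.00103263, -0.00093318,  0.00024138, -0.00037445,
        0.00105613, -0.00087068]), 'joint_efforts': array([-5.36177959e-04, -3.79903221e+01,  1.45701589e-01, -2.30589509e+01,
        1.21850232e-02,  1.34829042e-02, -1.39966272e-05]), 'ee_pos': array([ 0.16274434, -0.52459687,  0.23020809]), 'orientation': array([-3.13919332e+00,  1.15600982e-04,  3.00932458e-01]), 'force': array([ 0.08334837,  0.18397446, -0.30508596]), 'wrist_torque': array([ 0.02135896,  0.01400103, -0.03026451]), 'grip_width': 0.08567232893871968} 0.0187
side {'fx': 405.1563944121472, 'fy': 405.1563944121472, 'cx': 319.76810452006845, 'cy': 204.9603003081532, 'k1': -0.010762867644940385, 'R': array([[-0.86420799, -0.50304358,  0.00957616],
       [-0.30981571,  0.51706114, -0.79791102],
       [ 0.39
[... 3579 characters left out ...]
 0.76 [0.645  0.196  0.0405] [287. 134.]
top crank_hinge 0.7 [ 0.3845 -0.272   0.1201] [458. 237.]
top wheel_centre 0.57 [ 0.4698 -0.2795  0.1194] [462. 204.]
top grip 0.61 [ 0.4467 -0.2747  0.1233] [460. 213.]
wrist {'fx': 302.9776614495953, 'fy': 302.9776614495953, 'cx': 321.01594194097044, 'cy': 202.3223026602375, 'k1': -0.04164080097715678, 'hand_eye': array([[-2.56746777e-04, -9.51785830e-01, -3.06763212e-01,
         7.91227161e-02],
       [ 9.99999541e-01, -5.27547773e-04,  7.99854173e-04,
        -1.77764109e-04],
       [-9.23122117e-04, -3.06762866e-01,  9.51785528e-01,
        -1.44182890e-01],
       [ 0.00000000e+00,  0.00000000e+00,  0.00000000e+00,
         1.00000000e+00]])}
```

View pics/side0.png

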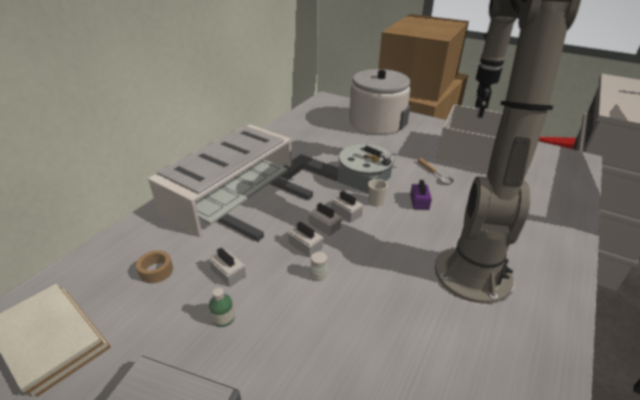

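View pics/top0.png

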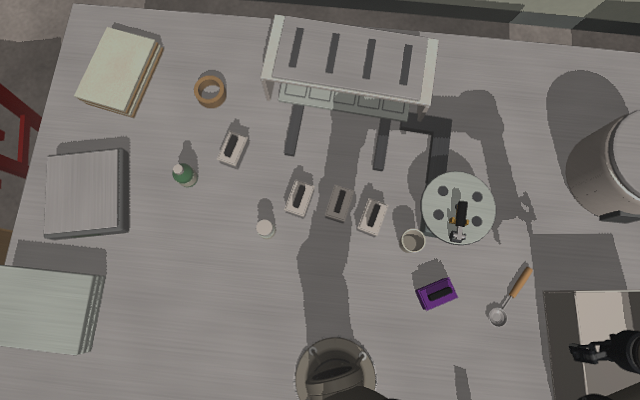

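View pics/wrist0.png

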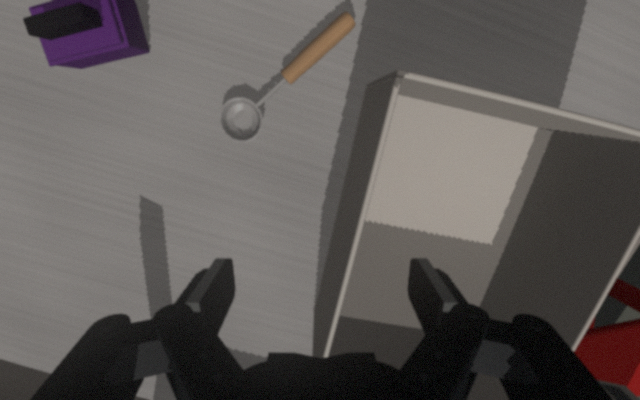

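```bash
python3 - <<'E'
from h import *
f=viewer.grab_frame('top'); im=cv2.cvtColor(np.asarray(f['pixels']),cv2.COLOR_RGB2BGR)
cv2.imwrite('pics/topz.png',cv2.resize(im[80:260,220:500],None,fx=2.8,fy=2.8,interpolation=cv2.INTER_CUBIC))
g=viewer.grab_frame('side'); im=cv2.cvtColor(np.asarray(g['pixels']),cv2.COLOR_RGB2BGR)
cv2.imwrite('pics/sidez.png',cv2.resize(im[120:290,150:430],None,fx=2.8,fy=2.8,interpolation=cv2.INTER_CUBIC))
for uv in [(283,86),(418,108),(290,155),(380,168),(420,150)]: print(uv,atz(f,uv,0.04).round(3),atz(f,uv,0.0).round(3))
E
```

```text
(283, 86) [0.793 0.226 0.04 ] [0.813 0.232 0.   ]
(418, 108) [ 0.762 -0.172  0.04 ] [ 0.781 -0.18   0.   ]
(290, 155) [0.584 0.181 0.04 ] [0.596 0.185 0.   ]
(380, 168) [ 0.57  -0.074  0.04 ] [ 0.583 -0.079  0.   ]
(420, 150) [ 0.634 -0.183  0.04 ] [ 0.649 -0.192  0.   ]
```

View pics/topz.png

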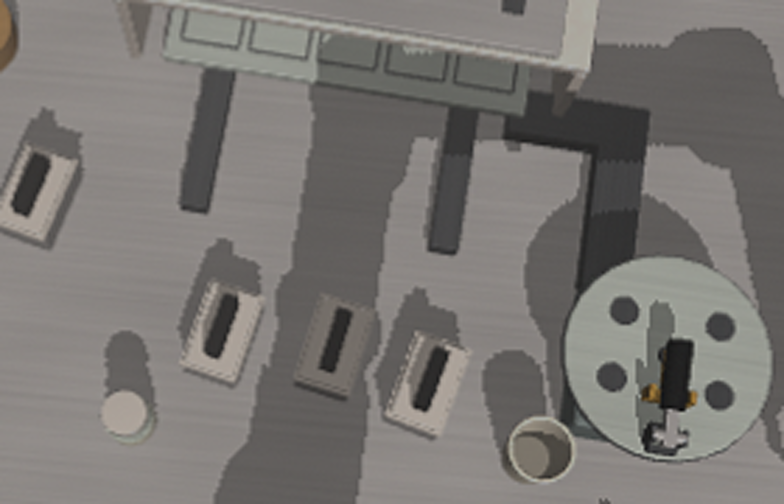

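View pics/sidez.png

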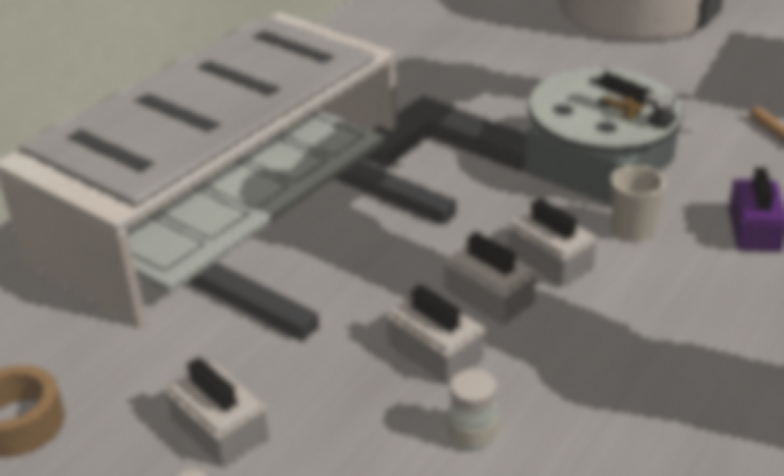

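{"api": "send_rows", "payload": {
  "translation": [
    [0.5,0.5,0.6],
    [1.0,1.1,0.8],
    [1.6,1.7,0.8],
    [2.2,2.3,0.8],
    [2.9,3.0,0.8]
  ],
  "roll": [-4,-8,-12,-16,-22],
  "jaw": [70,70,70,70,70]
}}

```text
time_s: 2.47
ee_pos: [0.2786, -0.4056, 0.2638]
orientation: [3.14, -0.0, -0.088]
force: [1.4, 0.3, 0.7]
grip_width: 0.0699
```

{"api": "send_rows", "payload": {
  "translation": [
    [0.7,0.7,0],
    [1.4,1.4,0],
    [2.1,2.2,0],
    [2.7,2.9,0],
    [3.0,3.2,0]
  ],
  "roll": [0,0,0,0,0],
  "jaw": [70,70,70,70,70]
}}

```text
time_s: 2.88
ee_pos: [0.4026, -0.2714, 0.2641]
orientation: [-3.14, -0.003, -0.079]
force: [0.5, 0.2, -0.2]
grip_width: 0.07
```

{"api": "send_rows", "payload": {
  "translation": [
    [0,0,0],
    [0,0,0],
    [0,0,0],
    [0,0,0],
    [0,0,0]
  ],
  "roll": [0,0,0,0,0],
  "jaw": [70,70,70,70,70]
}}

```text
time_s: 3.3
ee_pos: [0.4011, -0.2735, 0.2641]
orientation: [-3.141, -0.002, -0.084]
force: [0.5, -0.2, 0.3]
grip_width: 0.07
```

```bash
cat > look.py <<'E'
import sys
from h import *
name=sys.argv[1]; things=sys.argv[2].split(',') if len(sys.argv)>2 and sys.argv[2] else []
cam=sys.argv[3] if len(sys.argv)>3 else 'wrist'
o=manip.get_obs(); print(o['time_s'],o['ee_pos'].round(4),o['orientation'].round(4),'F',o['force'].round(1),'w',round(o['grip_width'],4))
f=viewer.grab_frame(cam); save(f,name+'.png')
for t in things:
    for d in viewer.place_of(cam,t):
        X=cam2world(f,d['centre'],o); print(t,round(d['conf'],2),X.round(4),proj(f,X,o).round(0))
E
python3 look.py w1 crank_hinge,wheel_centre,grip
```

```text
3.3 [ 0.4011 -0.2735  0.2641] [-3.1408e+00 -2.2000e-03 -8.3600e-02] F [ 0.5 -0.2  0.3] w 0.07
crank_hinge 0.91 [ 0.3896 -0.2728  0.1255] [322. 202.]
wheel_centre 0.93 [ 0.4656 -0.2797  0.1239] [322. 122.]
wheel_centre 0.5 [0.4557 0.0339 0.0006] [ 94. 146.]
grip 0.59 [ 0.4417 -0.279   0.1238] [323. 148.]
```

View pics/w1.png

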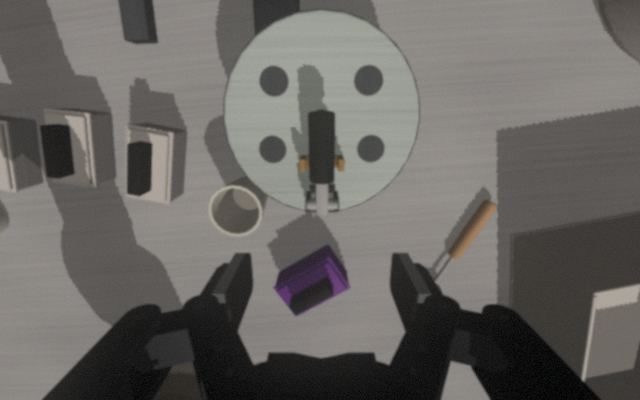

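```bash
python3 - <<'E'
from h import *
from scipy.optimize import least_squares
o=manip.get_obs(); f=viewer.grab_frame('wrist')
im=np.asarray(f['pixels']).astype(int)
pts=[]
C=np.array([.466,-.2795])
g=cv2.GaussianBlur(cv2.cvtColor(np.asarray(f['pixels']),cv2.COLOR_RGB2GRAY),(3,3),0).astype(float)
for a in np.arange(0,360,6):
    best=None
    rs=np.arange(.088,.110,.0005); vals=[]
    for r in rs:
        u,v=proj(f,[C[0]+r*np.cos(np.radians(a)),C[1]+r*np.sin(np.radians(a)),.096],o)
        vals.append(g[int(round(v)),int(round(u))] if 0<=v<400 and 0<=u<640 else np.nan)
    d=np.diff(np.array(vals)); k=np.nanargmin(d); pts.append((a,rs[k]))
pts=np.array(pts); A=np.radians(pts[:,0]); P=C+pts[:,1:]*np.c_[np.cos(A),np.sin(A)]
s=least_squares(lambda q:np.hypot(P[:,0]-q[0],P[:,1]-q[1])-q[2],[.466,-.28,.098],loss='soft_l1',f_scale=.001); print(s.x.round(4))
# grip axis from handle px: sleeve centreline
for uv in [(321.5,112),(321,180)]: print(atz(f,uv,.134,o).round(4))
for uv in [(305,163),(340,163)]: print(atz(f,uv,.124,o).round(4))
E
```

```text
[ 0.4671 -0.2787  0.0964]
[ 0.4755 -0.2783  0.134 ]
[ 0.4149 -0.2729  0.134 ]
[ 0.4302 -0.2589  0.124 ]
[ 0.4275 -0.292   0.124 ]
```

{"api": "send_rows", "payload": {
  "translation": [
    [0.7,-0.06,0],
    [1.29,-0.11,-0.6],
    [1.29,-0.11,-1.4],
    [1.29,-0.11,-2.1],
    [1.29,-0.11,-2.8]
  ],
  "roll": [0,0,0,0,0],
  "jaw": [60,60,60,60,60]
}}

```text
time_s: 3.97
ee_pos: [0.454, -0.2763, 0.1507]
orientation: [-3.14, -0.003, -0.08]
force: [0.5, -0.6, -0.6]
grip_width: 0.0602
```

{"api": "send_rows", "payload": {
  "translation": [
    [0,0,-0.4],
    [0,0,-0.8],
    [0,0,-1.18],
    [0,0,-1.18],
    [0,0,-1.18]
  ],
  "roll": [0,0,0,0,0],
  "jaw": [50,50,50,50,50]
}}

```text
time_s: 4.38
ee_pos: [0.4534, -0.2761, 0.1029]
orientation: [-3.139, -0.001, -0.08]
force: [-0.4, -0.4, -0.3]
grip_width: 0.0502
```

{"api": "send_rows", "payload": {
  "translation": [
    [0,-0.04,0.03],
    [0,-0.04,0.03],
    [0,-0.04,0.03],
    [0,-0.04,0.03],
    [0,-0.04,0.03]
  ],
  "roll": [0,0,0,0,0],
  "jaw": [40,20,10,10,10],
  "squeeze": 30
}}

```text
time_s: 4.8
ee_pos: [0.4545, -0.2783, 0.1053]
orientation: [-3.141, -0.004, -0.08]
force: [0.2, -1.0, 2.0]
grip_width: 0.0231
```

```bash
python3 look.py w2
```

```text
4.8 [ 0.4545 -0.2783  0.1053] [-3.1406 -0.0036 -0.08  ] F [ 0.2 -1.   2. ] w 0.0231
```

View pics/w2.png

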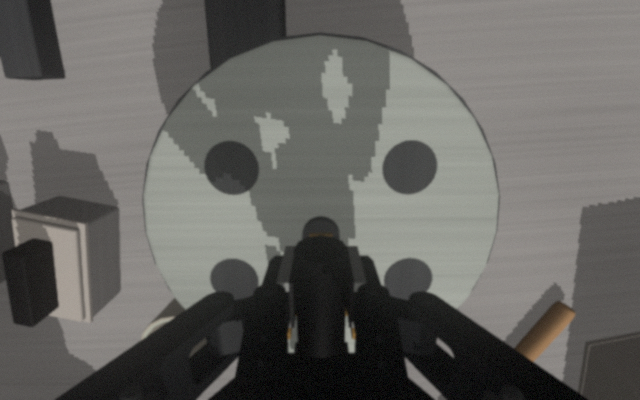

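{"api": "send_rows", "payload": {
  "translation": [
    [-0.02,0,0.28],
    [-0.09,0.01,0.53],
    [-0.2,0.02,0.78],
    [-0.35,0.03,1.0],
    [-0.53,0.045,1.2]
  ],
  "roll": [0,0,0,0,0],
  "jaw": [10,10,10,10,10]
}}

```text
time_s: 5.27
ee_pos: [0.4323, -0.2762, 0.1535]
orientation: [-3.14, -0.003, -0.08]
force: [0.1, -1.1, -9.6]
grip_width: 0.0228
```

```bash
python3 look.py w3 grip; python3 look.py s3 grip side
```

```text
5.2667 [ 0.4323 -0.2762  0.1535] [-3.1401e+00 -2.8000e-03 -8.0000e-02] F [ 0.1 -1.1 -9.6] w 0.0228
grip 0.63 [ 0.4292 -0.2754  0.1644] [320. 276.]
5.3667 [ 0.4315 -0.2764  0.1542] [-3.1405e+00 -2.4000e-03 -8.1400e-02] F [-2.5 -0.3 -2.4] w 0.0231
grip 0.45 [ 0.4264 -0.2748  0.1643] [378. 143.]
```

View pics/w3.png

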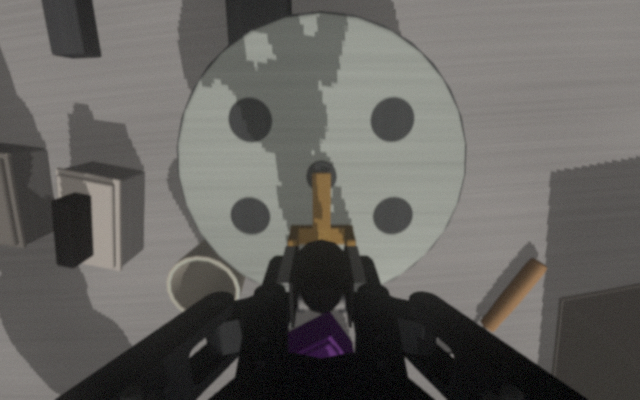

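{"api": "send_rows", "payload": {
  "translation": [
    [-0.2,0.017,0.16],
    [-0.43,0.035,0.3],
    [-0.69,0.055,0.39],
    [-0.95,0.08,0.44],
    [-1.13,0.095,0.46]
  ],
  "roll": [0,0,0,0,0],
  "jaw": [10,10,10,10,10]
}}

```text
time_s: 5.88
ee_pos: [0.3877, -0.2726, 0.1736]
orientation: [3.141, -0.007, -0.081]
force: [5.4, -1.0, -6.7]
grip_width: 0.0229
```

```bash
python3 look.py w4 grip,crank_hinge; python3 look.py s4 grip,crank_hinge side
```

```text
5.8833 [ 0.3877 -0.2726  0.1736] [ 3.1415 -0.0067 -0.0805] F [ 5.4 -1.  -6.7] w 0.0229
grip 0.89 [ 0.3944 -0.2708  0.1755] [317. 251.]
crank_hinge 0.55 [ 0.3848 -0.2721  0.1252] [321. 230.]
6.0333 [ 0.3868 -0.2727  0.1736] [-3.1415 -0.0035 -0.0811] F [ 0.9  1.3 -0.5] w 0.0233
grip 0.37 [ 0.3896 -0.2714  0.1757] [388. 143.]
grip 0.19 [ 0.6345 -0.0183  0.0388] [287. 192.]
crank_hinge 0.39 [ 0.3859 -0.2764  0.1234] [388. 156.]
```

View pics/w4.png

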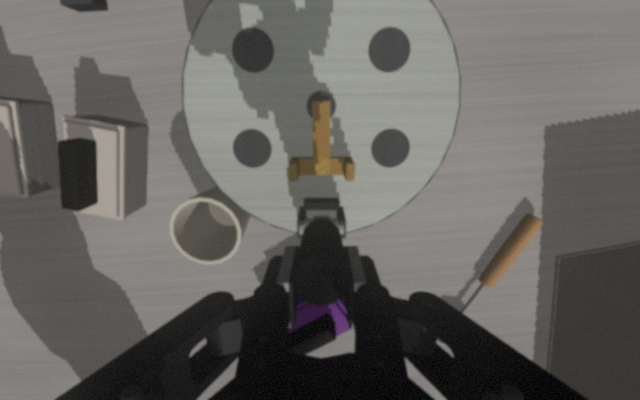

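{"api": "send_rows", "payload": {
  "translation": [
    [-0.05,0.0,0],
    [-0.1,0,0],
    [-0.13,0,0],
    [-0.13,0,0],
    [-0.13,0,0]
  ],
  "roll": [0,0,0,0,0],
  "jaw": [10,10,10,10,10]
}}

```text
time_s: 6.6
ee_pos: [0.3838, -0.2726, 0.1737]
orientation: [-3.141, -0.006, -0.079]
force: [6.0, 0.0, -1.9]
grip_width: 0.0231
```

{"api": "send_rows", "payload": {
  "translation": [
    [0,0,-0.1],
    [0,0,-0.2],
    [0,0,-0.3],
    [0,0,-0.38],
    [0,0,-0.38]
  ],
  "roll": [0,0,0,0,0],
  "jaw": [10,10,10,10,10]
}}

```text
time_s: 7.02
ee_pos: [0.3836, -0.2727, 0.1594]
orientation: [3.141, -0.006, -0.079]
force: [-0.7, 1.2, 8.2]
grip_width: 0.0229
```

```bash
python3 look.py w5 grip,crank_hinge; python3 look.py s5 grip,crank_hinge side
```

```text
7.0167 [ 0.3836 -0.2727  0.1594] [ 3.1414 -0.0058 -0.0795] F [-0.7  1.2  8.2] w 0.0229
grip 0.61 [ 0.3919 -0.2711  0.1613] [317. 248.]
crank_hinge 0.57 [ 0.3845 -0.2723  0.1245] [321. 233.]
7.1667 [ 0.3836 -0.2727  0.1594] [ 3.1414 -0.006  -0.0796] F [-1.2  2.3  8.1] w 0.0228
crank_hinge 0.62 [ 0.3844 -0.2787  0.1247] [388. 156.]
```

View pics/w5.png

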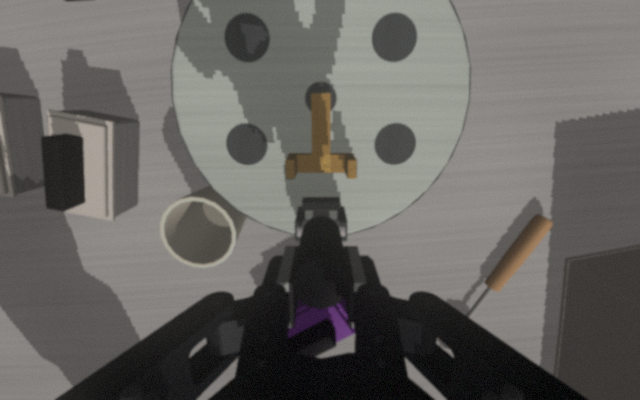

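```bash
python3 - <<'E'
import numpy as np
C=np.array([0.4633,-0.2793])
for q in range(4):
    st=C+.08*np.array([np.cos(np.radians(175.24-90*q)),np.sin(np.radians(175.24-90*q))])
    L=[]
    for k in range(1,6):
        a=np.radians(175.24-90*q-18*k); t=C+.08*np.array([np.cos(a),np.sin(a)]); L.append([round(x,2) for x in (t-st)/.04])
    print(q,'start',st.round(4),L,'end',t.round(4))
E
```

```text
0 start [ 0.3836 -0.2727] [[np.float64(0.15), np.float64(0.61)], [np.float64(0.48), np.float64(1.14)], [np.float64(0.96), np.float64(1.54)], [np.float64(1.54), np.float64(1.78)], [np.float64(2.16), np.float64(1.83)]] end [ 0.4699 -0.1996]
1 start [ 0.4699 -0.1996] [[np.float64(0.61), np.float64(-0.15)], [np.float64(1.14), np.float64(-0.48)], [np.float64(1.54), np.float64(-0.96)], [np.float64(1.78), np.float64(-1.54)], [np.float64(1.83), np.float64(-2.16)]] end [ 0.543  -0.2859]
2 start [ 0.543  -0.2859] [[np.float64(-0.15), np.float64(-0.61)], [np.float64(-0.48), np.float64(-1.14)], [np.float64(-0.96), np.float64(-1.54)], [np.float64(-1.54), np.float64(-1.78)], [np.float64(-2.16), np.float64(-1.83)]] end [ 0.4567 -0.359 ]
3 start [ 0.4567 -0.359 ] [[np.float64(-0.61), np.float64(0.15)], [np.float64(-1.14), np.float64(0.48)], [np.float64(-1.54), np.float64(0.96)], [np.float64(-1.78), np.float64(1.54)], [np.float64(-1.83), np.float64(2.16)]] end [ 0.3836 -0.2727]
```

{"api": "send_rows", "payload": {
  "translation": [
    [0.15,0.61,0],
    [0.48,1.14,0],
    [0.96,1.54,0],
    [1.54,1.78,0],
    [2.16,1.83,0]
  ],
  "roll": [0,0,0,0,0],
  "jaw": [10,10,10,10,10],
  "squeeze": 60
}}

```text
time_s: 7.73
ee_pos: [0.4679, -0.1987, 0.1596]
orientation: [3.14, -0.001, -0.08]
force: [-3.7, -1.2, 7.3]
grip_width: 0.0227
```

```bash
python3 look.py w6 grip,crank_hinge,wheel_centre; python3 look.py t6 grip,crank_hinge top
```

```text
7.7333 [ 0.4679 -0.1987  0.1596] [ 3.1405e+00 -1.2000e-03 -7.9600e-02] F [-3.7 -1.2  7.3] w 0.0227
grip 0.75 [ 0.4737 -0.1996  0.1609] [322. 252.]
grip 0.23 [ 0.6176 -0.0895  0.0414] [167.  25.]
crank_hinge 0.74 [ 0.4725 -0.1969  0.1255] [318. 228.]
crank_hinge 0.55 [4.58e-01 3.67e-02 4.00e-04] [105. 211.]
wheel_centre 0.58 [ 0.4686 -0.2756  0.1226] [440. 223.]
7.9333 [ 0.471  -0.199   0.1592] [-3.1411 -0.0071 -0.0787] F [2.5 0.7 3. ] w 0.0225
grip 0.3 [ 0.4566  0.0363 -0.0021] [337. 207.]
```

View pics/w6.png

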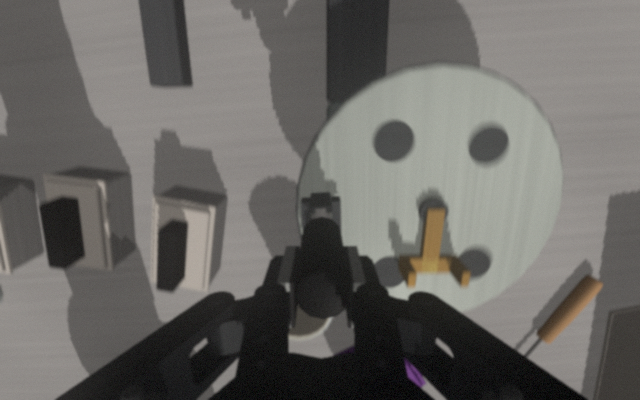

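View pics/t6.png

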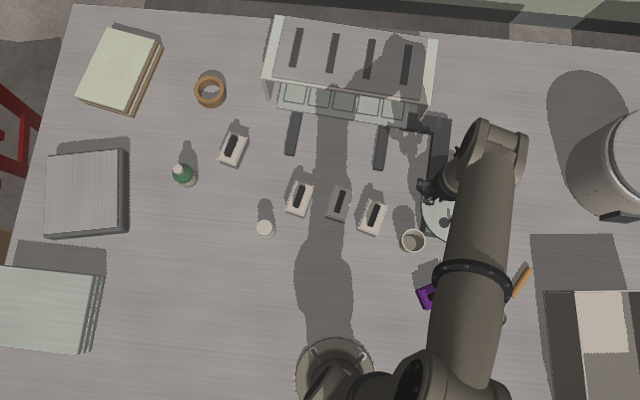

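{"api": "send_rows", "payload": {
  "translation": [
    [0.59,-0.16,0],
    [1.12,-0.5,0],
    [1.52,-0.98,0],
    [1.76,-1.56,0],
    [1.81,-2.18,0]
  ],
  "roll": [0,0,0,0,0],
  "jaw": [10,10,10,10,10]
}}

```text
time_s: 8.5
ee_pos: [0.5394, -0.2843, 0.1592]
orientation: [-3.137, 0.002, -0.077]
force: [-7.2, 4.6, 9.7]
grip_width: 0.0226
```

{"api": "send_rows", "payload": {
  "translation": [
    [-0.15,-0.61,0],
    [-0.48,-1.14,0],
    [-0.96,-1.54,0],
    [-1.54,-1.78,0],
    [-2.16,-1.83,0]
  ],
  "roll": [0,0,0,0,0],
  "jaw": [10,10,10,10,10]
}}

```text
time_s: 8.92
ee_pos: [0.453, -0.3583, 0.1593]
orientation: [-3.136, -0.0, -0.079]
force: [4.7, 2.8, 3.3]
grip_width: 0.0226
```

```bash
python3 look.py w7 grip,crank_hinge,wheel_centre
```

```text
8.9167 [ 0.453  -0.3583  0.1593] [-3.1363e+00 -4.0000e-04 -7.9100e-02] F [4.7 2.8 3.3] w 0.0226
grip 0.97 [ 0.4622 -0.3595  0.1628] [322. 248.]
crank_hinge 0.85 [ 0.4601 -0.3582  0.1253] [321. 224.]
wheel_centre 0.93 [ 0.4668 -0.2768  0.1254] [193. 224.]
```

View pics/w7.png

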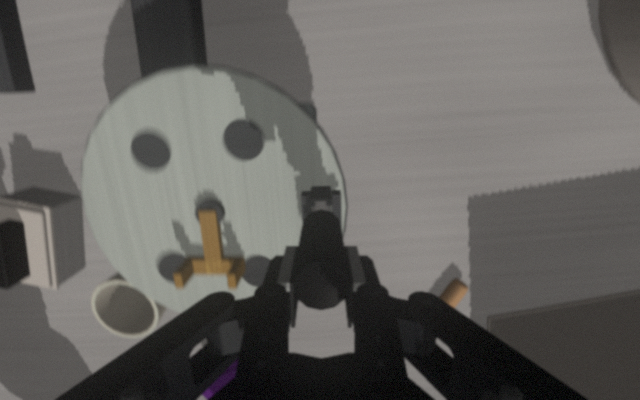

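{"api": "send_rows", "payload": {
  "translation": [
    [-0.61,0.14,0],
    [-1.13,0.47,0],
    [-1.5,0.95,0],
    [-1.66,1.53,0],
    [-1.66,2.15,0]
  ],
  "roll": [0,0,0,0,0],
  "jaw": [10,10,10,10,10]
}}

```text
time_s: 9.53
ee_pos: [0.3771, -0.2756, 0.159]
orientation: [3.14, 0.014, -0.086]
force: [-2.3, -5.7, 1.8]
grip_width: 0.0223
```

```bash
python3 look.py w8 grip,crank_hinge,wheel_centre;python3 look.py t8 mark1 top
```

```text
9.5333 [ 0.3771 -0.2756  0.159 ] [ 3.1401  0.0141 -0.0862] F [-2.3 -5.7  1.8] w 0.0223
grip 0.56 [ 0.3869 -0.2756  0.1637] [320. 248.]
wheel_centre 0.86 [ 0.4658 -0.2774  0.1257] [311.  86.]
9.7333 [ 0.3778 -0.2699  0.1587] [-3.1346  0.0179 -0.0795] F [-4.2  2.4  8.3] w 0.0224
mark1 0.95 [0.6432 0.1265 0.0395] [311. 137.]
mark1 0.91 [ 0.6267 -0.0219  0.0386] [363. 147.]
mark1 0.74 [0.6458 0.1942 0.0382] [288. 134.]
mark1 0.63 [0.6391 0.0522 0.0405] [337. 141.]
mark1 0.61 [ 0.6268 -0.0911  0.0374] [387. 150.]
mark1 0.57 [ 0.3742 -0.1682 -0.0026] [407. 243.]
mark1 0.5 [ 0.5866  0.3482 -0.0009] [234. 153.]
```

View pics/t8.png

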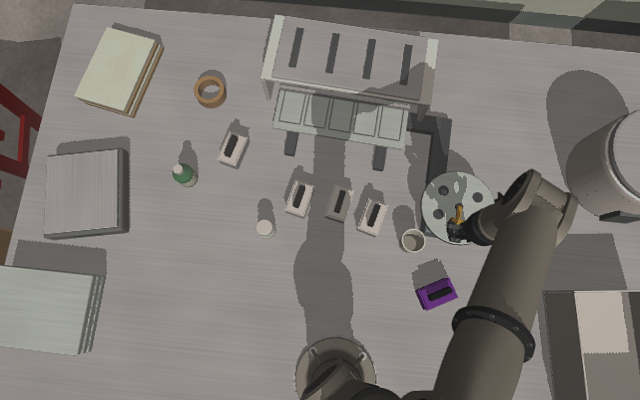

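```bash
python3 -c "
from h import *; o=manip.get_obs(); print(o['qpos'].round(2),o['joint_efforts'].round(1))"; python3 look.py s8 grip,crank_hinge side
```

```text
[ 0.78  0.22 -0.23  1.82  0.06  1.12 -1.12] [ -0.3 -28.2  -1.2 -21.2   0.1  -2.   -0. ]
9.8333 [ 0.3778 -0.2708  0.1587] [-3.1349  0.0179 -0.0809] F [-4.9  3.5  7.7] w 0.0227
grip 0.53 [ 0.3855 -0.2703  0.1638] [388. 146.]
crank_hinge 0.53 [ 0.3833 -0.275   0.1256] [388. 156.]
```

View pics/w8.png

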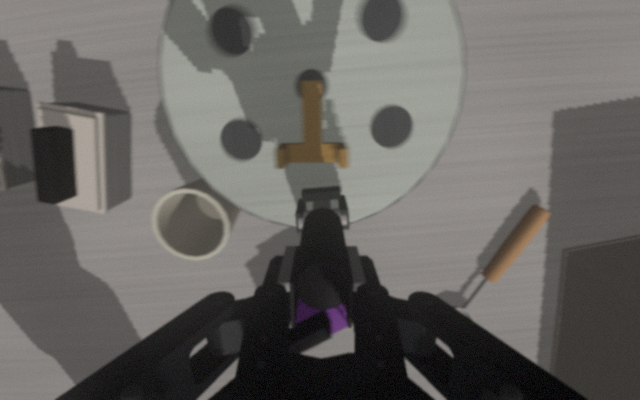

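View pics/s8.png

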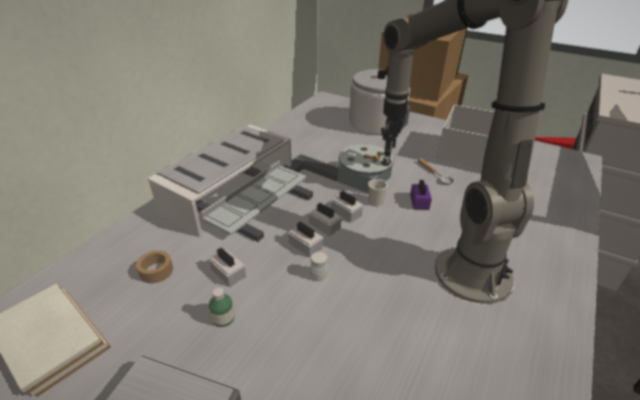

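{"api": "send_rows", "payload": {
  "translation": [
    [0,0,0],
    [0,0,0],
    [0.12,-0.03,0],
    [0.23,-0.05,0],
    [0.23,-0.05,0]
  ],
  "roll": [0,0,0,0,0],
  "jaw": [36,46,46,46,46],
  "squeeze": 40
}}

```text
time_s: 10.4
ee_pos: [0.3881, -0.2732, 0.1585]
orientation: [-3.135, 0.017, -0.081]
force: [-1.0, -1.0, -0.3]
grip_width: 0.0462
```

```bash
python3 look.py w9 grip,crank_hinge,wheel_centre
```

```text
10.4 [ 0.3881 -0.2732  0.1585] [-3.1348  0.0171 -0.0808] F [-1.  -1.  -0.3] w 0.0462
grip 0.96 [ 0.3871 -0.2704  0.1658] [316. 270.]
crank_hinge 0.62 [ 0.3846 -0.2704  0.1257] [318. 240.]
wheel_centre 0.7 [ 0.465  -0.2778  0.1246] [319. 108.]
wheel_centre 0.2 [0.4574 0.0335 0.0037] [ 18. 142.]
```

View pics/w9.png

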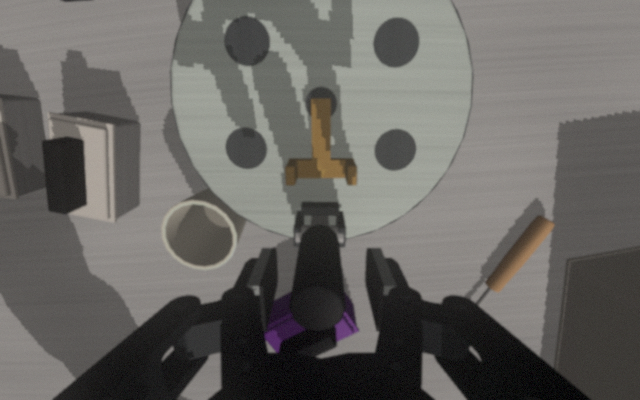

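{"api": "send_rows", "payload": {
  "translation": [
    [0,0.04,0],
    [0,0.04,0],
    [0,0.04,0],
    [0,0.04,0],
    [0,0.04,0]
  ],
  "roll": [0,0,0,0,0],
  "jaw": [30,15,10,10,10],
  "squeeze": 50
}}

```text
time_s: 11.02
ee_pos: [0.3869, -0.2713, 0.1587]
orientation: [-3.135, 0.018, -0.081]
force: [-0.2, 1.0, 1.6]
grip_width: 0.0229
```

{"api": "send_rows", "payload": {
  "translation": [
    [0.14,0.61,0],
    [0.47,1.14,0],
    [0.95,1.54,0],
    [1.53,1.78,0],
    [2.14,1.83,0]
  ],
  "roll": [0,0,0,0,0],
  "jaw": [10,10,10,10,10]
}}

```text
time_s: 11.43
ee_pos: [0.4706, -0.1985, 0.1587]
orientation: [-3.138, 0.023, -0.081]
force: [-5.1, -3.3, 3.5]
grip_width: 0.0229
```

{"api": "send_rows", "payload": {
  "translation": [
    [0.64,-0.16,0],
    [1.19,-0.48,0],
    [1.6,-0.96,0],
    [1.84,-1.55,0],
    [1.89,-2.17,0]
  ],
  "roll": [0,0,0,0,0],
  "jaw": [10,10,10,10,10]
}}

```text
time_s: 11.85
ee_pos: [0.5471, -0.2821, 0.1587]
orientation: [-3.132, 0.026, -0.077]
force: [-3.5, 5.1, 5.6]
grip_width: 0.0228
```

{"api": "send_rows", "payload": {
  "translation": [
    [-0.16,-0.67,0],
    [-0.5,-1.2,0],
    [-0.98,-1.6,0],
    [-1.56,-1.84,0],
    [-2.18,-1.9,0]
  ],
  "roll": [0,0,0,0,0],
  "jaw": [10,10,10,10,10]
}}

```text
time_s: 12.27
ee_pos: [0.4624, -0.359, 0.1588]
orientation: [-3.132, 0.019, -0.077]
force: [4.2, 2.0, 0.3]
grip_width: 0.023
```

```bash
python3 look.py w10 grip,crank_hinge,wheel_centre
```

```text
12.2667 [ 0.4624 -0.359   0.1588] [-3.1321  0.0187 -0.0769] F [4.2 2.  0.3] w 0.023
grip 0.93 [ 0.4648 -0.3572  0.162 ] [318. 260.]
crank_hinge 0.55 [ 0.4633 -0.358   0.1251] [320. 233.]
wheel_centre 0.62 [ 0.4674 -0.2752  0.1247] [192. 235.]
```

View pics/w10.png

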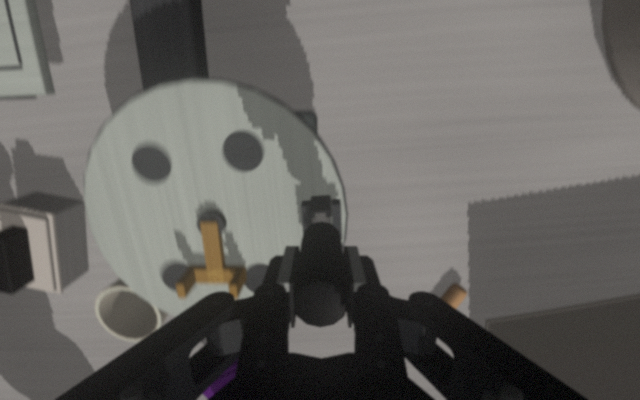

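{"api": "send_rows", "payload": {
  "translation": [
    [-0.63,0.16,0],
    [-1.18,0.49,0],
    [-1.59,0.97,0],
    [-1.83,1.55,0],
    [-1.89,2.15,0]
  ],
  "roll": [0,0,0,0,0],
  "jaw": [10,10,10,10,10]
}}

```text
time_s: 12.88
ee_pos: [0.3849, -0.2746, 0.1597]
orientation: [-3.138, 0.02, -0.08]
force: [6.1, -4.5, -3.2]
grip_width: 0.0229
```

```bash
python3 look.py w11 grip,crank_hinge,wheel_centre;python3 look.py t11 mark1 top
```

```text
12.8833 [ 0.3849 -0.2746  0.1597] [-3.138   0.0201 -0.0799] F [ 6.1 -4.5 -3.2] w 0.0229
crank_hinge 0.87 [ 0.3848 -0.2765  0.126 ] [325. 234.]
wheel_centre 0.89 [ 0.4633 -0.277   0.1254] [315. 105.]
13.0833 [ 0.3852 -0.2723  0.1599] [-3.1335  0.0233 -0.0762] F [ 3.4 -0.2  2.1] w 0.0232
mark1 0.93 [ 0.6301 -0.0203  0.036 ] [362. 147.]
mark1 0.92 [ 0.6276 -0.0912  0.0408] [387. 149.]
mark1 0.8 [0.6429 0.1275 0.0423] [311. 137.]
mark1 0.61 [0.6383 0.0557 0.0404] [336. 141.]
mark1 0.59 [0.6483 0.1985 0.0417] [286. 133.]
```

View pics/t11.png

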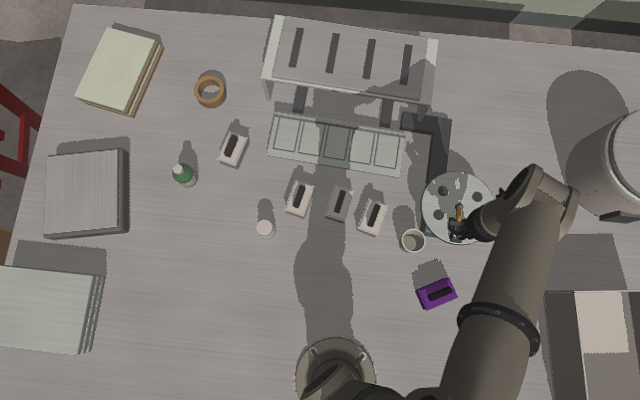

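View pics/w11.png

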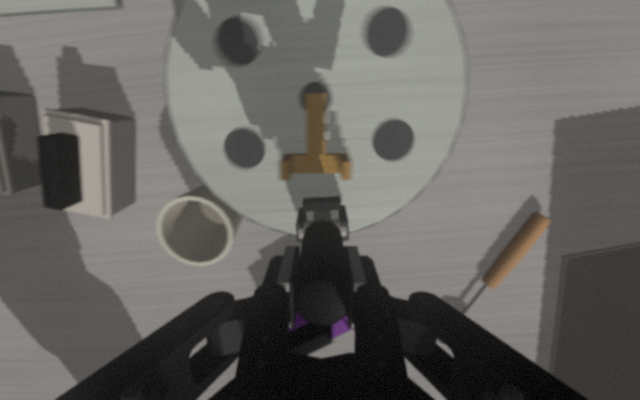

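{"api": "send_rows", "payload": {
  "translation": [
    [0.02,0.05,0],
    [0.04,0.1,0],
    [0.04,0.15,0],
    [0.04,0.2,0],
    [0.04,0.2,0]
  ],
  "roll": [0,0,0,0,0],
  "jaw": [10,10,10,10,10]
}}

```text
time_s: 13.6
ee_pos: [0.3855, -0.2712, 0.1596]
orientation: [3.141, 0.023, -0.082]
force: [1.5, -11.7, -2.5]
grip_width: 0.0231
```

{"api": "send_rows", "payload": {
  "translation": [
    [0,-0.02,0.0],
    [0,-0.02,0.12],
    [0,-0.02,0.24],
    [0,-0.02,0.36],
    [0,-0.02,0.38]
  ],
  "roll": [0,0,0,0,0],
  "jaw": [10,10,10,10,10]
}}

```text
time_s: 14.02
ee_pos: [0.3851, -0.2716, 0.1731]
orientation: [-3.141, 0.025, -0.081]
force: [5.2, -4.0, -15.8]
grip_width: 0.0225
```

```bash
python3 look.py w12 grip,crank_hinge,wheel_centre;python3 look.py s12 grip side
```

```text
14.0167 [ 0.3851 -0.2716  0.1731] [-3.141   0.0246 -0.0811] F [  5.2  -4.  -15.8] w 0.0225
grip 0.69 [ 0.386  -0.2727  0.1767] [324. 262.]
wheel_centre 0.81 [ 0.467 -0.279  0.123] [323.  97.]
14.2167 [ 0.385  -0.2716  0.173 ] [-3.141   0.0248 -0.0811] F [  5.2  -4.2 -11.2] w 0.0228
grip 0.56 [ 0.6265 -0.087   0.0392] [300. 182.]
grip 0.5 [ 0.3861 -0.2717  0.1795] [389. 142.]
grip 0.33 [ 0.3705 -0.1692  0.0033] [376. 201.]
```

View pics/w12.png

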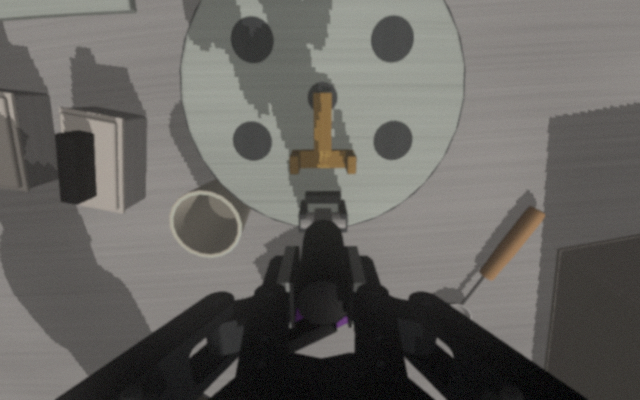

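{"api": "send_rows", "payload": {
  "translation": [
    [0.3,-0.02,-0.02],
    [0.6,-0.04,-0.1],
    [0.87,-0.06,-0.23],
    [1.12,-0.08,-0.4],
    [1.33,-0.1,-0.61]
  ],
  "roll": [0,0,0,0,0],
  "jaw": [10,10,10,10,10]
}}

```text
time_s: 14.73
ee_pos: [0.435, -0.2764, 0.1493]
orientation: [3.141, 0.033, -0.082]
force: [-4.1, -1.5, 6.0]
grip_width: 0.0226
```

```bash
python3 look.py w13 grip,crank_hinge,wheel_centre;python3 look.py s13 grip side
```

```text
14.7333 [ 0.435  -0.2764  0.1493] [ 3.1409  0.0329 -0.0821] F [-4.1 -1.5  6. ] w 0.0226
grip 0.73 [ 0.4211 -0.2745  0.1633] [320. 299.]
wheel_centre 0.59 [ 0.4652 -0.276   0.1234] [316. 192.]
14.9333 [ 0.4359 -0.2763  0.1483] [ 3.1416  0.0297 -0.0816] F [-3.1 -3.  -1.7] w 0.0225
grip 0.53 [ 0.4203 -0.2727  0.1608] [379. 144.]
grip 0.52 [ 0.3686  0.2237 -0.0032] [319. 275.]
```

View pics/w13.png

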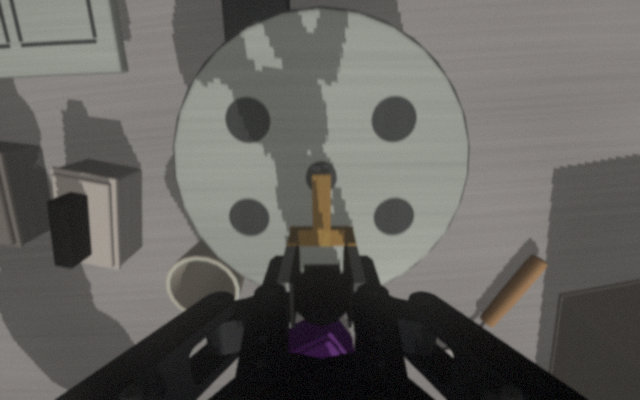

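{"api": "send_rows", "payload": {
  "translation": [
    [0.2,-0.015,-0.18],
    [0.33,-0.025,-0.42],
    [0.42,-0.03,-0.68],
    [0.46,-0.035,-0.85],
    [0.46,-0.035,-0.9]
  ],
  "roll": [0,0,0,0,0],
  "jaw": [10,10,10,10,10]
}}

```text
time_s: 15.45
ee_pos: [0.4558, -0.2777, 0.1135]
orientation: [3.141, 0.026, -0.082]
force: [-1.3, -2.7, 5.4]
grip_width: 0.0225
```

```bash
python3 look.py w14 grip,crank_hinge,wheel_centre;python3 look.py s14 grip side
```

```text
15.45 [ 0.4558 -0.2777  0.1135] [ 3.141   0.0259 -0.0818] F [-1.3 -2.7  5.4] w 0.0225
grip 0.21 [ 0.4691 -0.2799  0.1248] [324. 248.]
wheel_centre 0.84 [ 0.4655 -0.274   0.1253] [312. 256.]
15.65 [ 0.4557 -0.2777  0.1138] [ 3.1409  0.0256 -0.082 ] F [-0.2 -0.9  3.6] w 0.0226
grip 0.47 [ 0.4344 -0.2774  0.1393] [375. 148.]
```

View pics/w14.png

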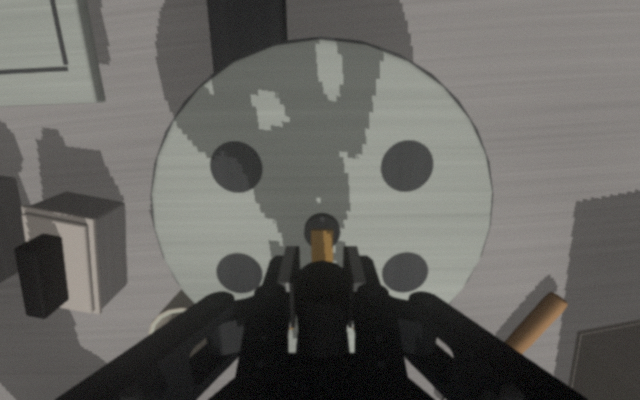

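{"api": "send_rows", "payload": {
  "translation": [
    [0.02,0,-0.1],
    [0.02,0,-0.2],
    [0.02,0,-0.28],
    [0.02,0,-0.28],
    [0.02,0,-0.28]
  ],
  "roll": [0,0,0,0,0],
  "jaw": [10,10,10,10,10]
}}

```text
time_s: 16.17
ee_pos: [0.4568, -0.2778, 0.103]
orientation: [3.141, 0.025, -0.082]
force: [-0.4, -2.0, 4.7]
grip_width: 0.0225
```

{"api": "send_rows", "payload": {
  "translation": [
    [0,0,0],
    [0,0,0],
    [0,0,0],
    [0,0,0.3],
    [0,0,0.7]
  ],
  "roll": [0,0,0,0,0],
  "jaw": [30,42,48,50,50]
}}

```text
time_s: 16.58
ee_pos: [0.4554, -0.2762, 0.1292]
orientation: [-3.139, 0.029, -0.081]
force: [-0.1, -0.7, -0.2]
grip_width: 0.0498
```

{"api": "send_rows", "payload": {
  "translation": [
    [0,0,0.8],
    [0,0,1.6],
    [0.0,0,2.2],
    [0,0,2.2],
    [0,0,2.2]
  ],
  "roll": [0,0,0,0,0],
  "jaw": [60,60,60,60,60]
}}

```text
time_s: 17.0
ee_pos: [0.4564, -0.2759, 0.2185]
orientation: [-3.14, 0.026, -0.081]
force: [-0.3, -0.4, -0.1]
grip_width: 0.06
```

```bash
python3 look.py w15 grip,crank_hinge,wheel_centre;python3 look.py s15 grip side
```

```text
17.0 [ 0.4564 -0.2759  0.2185] [-3.1399  0.026  -0.0809] F [-0.3 -0.4 -0.1] w 0.06
grip 0.89 [ 0.4379 -0.2754  0.1283] [323. 225.]
crank_hinge 0.8 [ 0.386  -0.2715  0.1226] [323. 275.]
wheel_centre 0.58 [ 0.4694 -0.2754  0.1242] [320. 187.]
17.2 [ 0.4543 -0.2754  0.2154] [-3.1373  0.0325 -0.0812] F [-1.  -0.5 -0.9] w 0.0601
grip 0.62 [ 0.4343 -0.2744  0.128 ] [375. 151.]
```

View pics/w15.png

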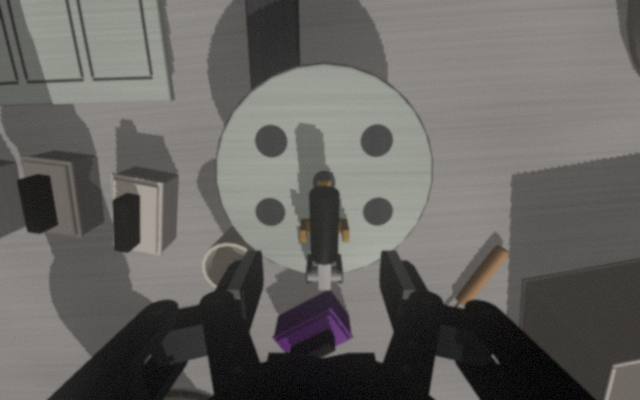

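```bash
python3 - <<'E'
from h import *
o=manip.get_obs(); f=viewer.grab_frame('wrist')
H=np.array([.3865,-.272,.122]); e=np.array([.9966,-.083,0])
im=cv2.cvtColor(np.asarray(f['pixels']),cv2.COLOR_RGB2BGR)
for th in (0,5,10):
  for r in (.024,.074,.088):
    t=np.radians(th); X=H+r*(np.cos(t)*e+np.sin(t)*np.array([0,0,1])); X=X+.012*(-np.sin(t)*e+np.cos(t)*np.array([0,0,1])); print(th,r,proj(f,X,o).round(1))
cv2.imwrite('pics/z15.png',cv2.resize(im[140:310,240:410],None,fx=3.5,fy=3.5,interpolation=cv2.INTER_CUBIC))
E
```

```text
0 0.024 [323.9 256.1]
0 0.074 [324.2 199.7]
0 0.088 [324.3 182.4]
5 0.024 [323.9 258.6]
5 0.074 [324.3 204.1]
5 0.088 [324.4 187. ]
10 0.024 [323.9 261.2]
10 0.074 [324.3 209.4]
10 0.088 [324.4 192.7]
```

View pics/z15.png

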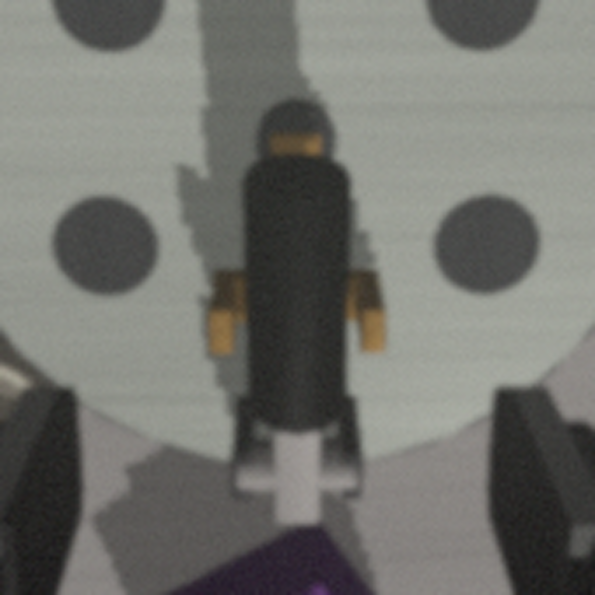

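{"api": "send_rows", "payload": {
  "translation": [
    [0.1,-0.06,0],
    [0.1,-0.06,-0.5],
    [0.1,-0.06,-1.0],
    [0.1,-0.06,-1.4],
    [0.1,-0.06,-1.6]
  ],
  "roll": [0,0,0,0,0],
  "jaw": [20,0,0,0,0]
}}

```text
time_s: 17.77
ee_pos: [0.4575, -0.2776, 0.1494]
orientation: [-3.136, 0.035, -0.081]
force: [-1.0, 0.0, -0.9]
grip_width: 0.0008
```

{"api": "send_rows", "payload": {
  "translation": [
    [0,0,-0.2],
    [0,0,-0.35],
    [0,0,-0.45],
    [0,0,-0.5],
    [0,0,-0.5]
  ],
  "roll": [0,0,0,0,0],
  "jaw": [0,0,0,0,0]
}}

```text
time_s: 18.18
ee_pos: [0.4583, -0.2782, 0.1312]
orientation: [-3.138, 0.033, -0.081]
force: [-1.0, 1.5, 7.1]
grip_width: 0.0002
```

{"api": "send_rows", "payload": {
  "translation": [
    [0,0,-0.05],
    [0,0,-0.1],
    [0,0,-0.15],
    [0,0,-0.2],
    [0,0,-0.2]
  ],
  "roll": [0,0,0,0,0],
  "jaw": [0,0,0,0,0]
}}

```text
time_s: 18.6
ee_pos: [0.4607, -0.28, 0.1279]
orientation: [3.141, 0.027, -0.082]
force: [-2.9, 1.4, 18.3]
grip_width: -0.0
```

{"api": "send_rows", "payload": {
  "translation": [
    [0,0,0.5],
    [0,0,1.3],
    [0,0,2.1],
    [0,0,2.4],
    [0,0,2.4]
  ],
  "roll": [0,0,0,0,0],
  "jaw": [0,40,60,60,60]
}}

```text
time_s: 19.02
ee_pos: [0.4633, -0.2813, 0.2287]
orientation: [3.137, 0.018, -0.082]
force: [1.3, -0.2, -0.5]
grip_width: 0.0479
```

```bash
python3 look.py w16 grip,crank_hinge,wheel_centre;python3 look.py s16 grip side; python3 - <<'E'
from h import *
o=manip.get_obs(); f=viewer.grab_frame('wrist'); print(o['ee_pos'])
H=np.array([.3865,-.272,.122]); e=np.array([.9966,-.083,0])
im=cv2.cvtColor(np.asarray(f['pixels']),cv2.COLOR_RGB2BGR)
for th in (0,5,10):
  for r in (.024,.074,.088):
    t=np.radians(th); X=H+r*(np.cos(t)*e+np.sin(t)*np.array([0,0,1])); X=X+.012*(-np.sin(t)*e+np.cos(t)*np.array([0,0,1])); print(th,r,(3.5*(proj(f,X,o)-[240,140])).round(1))
cv2.imwrite('pics/z16.png',cv2.resize(im[140:310,240:410],None,fx=3.5,fy=3.5,interpolation=cv2.INTER_CUBIC))
E
```

```text
19.0167 [ 0.4633 -0.2813  0.2287] [ 3.1369  0.0183 -0.082 ] F [ 1.3 -0.2 -0.5] w 0.0479
grip 0.91 [ 0.4425 -0.2765  0.1196] [317. 220.]
crank_hinge 0.63 [ 0.3882 -0.2739  0.1272] [319. 277.]
wheel_centre 0.6 [ 0.466  -0.2757  0.1226] [314. 196.]
19.2167 [ 0.4597 -0.2796  0.2224] [-3.1407  0.0298 -0.0819] F [ 0.7 -0.2 -0.5] w 0.0596
grip 0.48 [ 0.438  -0.2756  0.123 ] [374. 152.]
grip 0.2 [0.6406 0.1271 0.039 ] [260. 214.]
[ 0.45966659 -0.27955713  0.22215067]
0 0.024 [278.6 413.3]
0 0.074 [278.5 222.5]
0 0.088 [278.5 164.3]
5 0.024 [278.6 421.6]
5 0.074 [278.4 237.7]
5 0.088 [278.3 180.3]
10 0.024 [278.6 430.4]
10 0.074 [278.2 255.7]
10 0.088 [278.1 199.9]
```

View pics/z16.png

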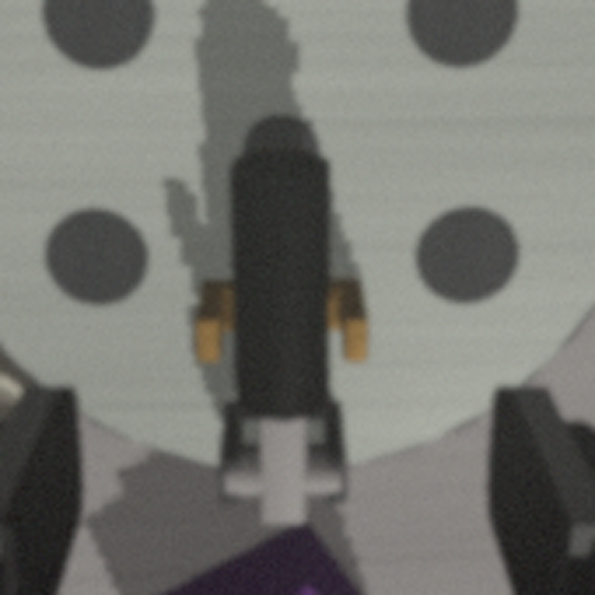

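{"api": "send_rows", "payload": {
  "translation": [
    [0.2,0.8,0.5],
    [0.4,1.6,1.0],
    [0.7,2.4,1.4],
    [1.0,3.3,1.7],
    [1.3,4.2,2.0]
  ],
  "roll": [0,0,0,0,0],
  "jaw": [60,60,60,60,60]
}}

```text
time_s: 19.78
ee_pos: [0.5119, -0.1104, 0.3025]
orientation: [-3.141, 0.03, -0.083]
force: [0.6, 0.1, -0.3]
grip_width: 0.0601
```

{"api": "send_rows", "payload": {
  "translation": [
    [0.3,0.9,0],
    [0.6,1.8,0],
    [0.9,2.8,0],
    [1.0,3.6,0],
    [1.0,4.0,0]
  ],
  "roll": [0,0,0,0,0],
  "jaw": [60,60,60,60,60]
}}

```text
time_s: 20.2
ee_pos: [0.5515, 0.0563, 0.3014]
orientation: [-3.136, 0.033, -0.075]
force: [0.2, 0.6, 0.6]
grip_width: 0.0601
```

{"api": "send_rows", "payload": {
  "translation": [
    [0,0,0],
    [0,0,0],
    [0,0,0],
    [0,0,0],
    [0,0,0]
  ],
  "roll": [0,0,0,0,0],
  "jaw": [60,60,60,60,60]
}}

```text
time_s: 20.62
ee_pos: [0.5517, 0.0536, 0.3013]
orientation: [-3.138, 0.033, -0.079]
force: [0.7, 0.3, -0.2]
grip_width: 0.0599
```

```bash
python3 look.py w17 mark1,box1,box1,crank_hinge;python3 look.py t17 box1,mark1 top; python3 look.py s17 box1,mark1 side
```

```text
20.6167 [0.5517 0.0536 0.3013] [-3.1377  0.0327 -0.0791] F [ 0.7  0.3 -0.2] w 0.0599
mark1 0.85 [0.6378 0.1256 0.0403] [260.  97.]
mark1 0.8 [0.6354 0.0524 0.0394] [318.  94.]
mark1 0.59 [0.6448 0.1978 0.0411] [203.  97.]
mark1 0.58 [ 0.6209 -0.0906  0.0415] [431.  98.]
mark1 0.56 [ 0.629  -0.0206  0.0466] [377.  95.]
mark1 0.48 [0.4582 0.0352 0.0025] [338. 213.]
box1 0.78 [0.459  0.1425 0.0015] [270. 217.]
box1 0.75 [0.4592 0.0331 0.0062] [340. 213.]
box1 0.68 [ 0.5794  0.3217 -0.0008] [141. 151.]
box1 0.64 [ 0.2456 -0.2494  0.0019] [502. 310.]
box1 0.63 [ 0.4298 -0.0633  0.0024] [401. 225.]
box1 0.78 [0.459  0.1425 0.0015] [270. 217.]
box1 0.75 [0.4592 0.0331 0.0062] [340. 213.]
box1 0.68 [ 0.5794  0.3217 -0.0008] [141. 151.]
box1 0.64 [ 0.2456 -0.2494  0.0019] [502. 310.]
box1 0.63 [ 0.4298 -0.0633  0.0024] [401. 225.]
crank_hinge 0.75 [ 0.3873 -0.2734  0.1267] [588. 283.]
crank_hinge 0.29 [ 0.4423 -0.2759  0.1225] [597. 242.]
20.8667 [0.5515 0.0555 0.3015] [-3.1365  0.0324 -0.0762] F [-0.5 -0.3 -0.1] w 0.0601
box1 0.91 [ 0.2422 -0.2455 -0.0033] [432. 294.]
box1 0.76 [ 0.5803  0.3224 -0.0017] [243. 156.]
box1 0.76 [ 0.4642  0.139  -0.0007] [301. 201.]
box1 0.69 [ 0.4598  0.037  -0.0045] [336. 206.]
mark1 0.85 [0.6434 0.1273 0.0426] [311. 136.]
mark1 0.8 [0.638  0.0558 0.0401] [336. 141.]
mark1 0.72 [0.6492 0.1962 0.0408] [287. 133.]
21.0167 [0.5515 0.0561 0.3015] [-3.1364  0.0325 -0.0752] F [-0.6  0.1 -0.2] w 0.0603
box1 0.94 [ 0.4271 -0.0649  0.0027] [347. 212.]
box1 0.71 [ 0.5812  0.3156 -0.0015] [237. 267.]
box1 0.67 [0.4575 0.0314 0.0028] [325. 225.]
box1 0.65 [4.558e-01 1.435e-01 3.000e-04] [307. 247.]
box1 0.59 [ 0.2435 -0.2448  0.0016] [419. 202.]
mark1 0.93 [ 0.6234 -0.0865  0.0391] [301. 183.]
mark1 0.77 [0.6313 0.0562 0.0372] [275. 204.]
mark1 0.72 [0.6477 0.2013 0.0385] [243. 226.]
mark1 0.61 [0.641  0.1297 0.0406] [259. 214.]
mark1 0.59 [ 0.6317 -0.015   0.0382] [287. 192.]
```

View pics/w17.png

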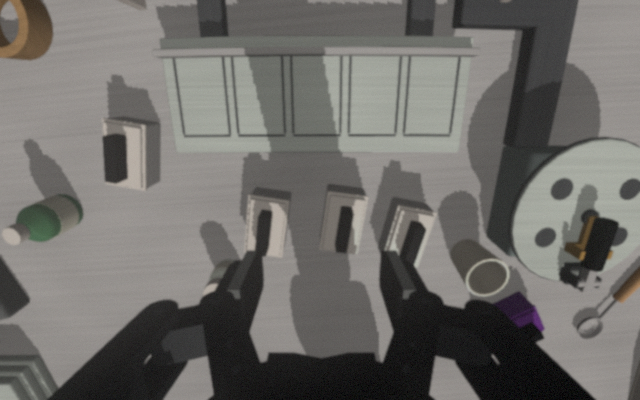

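```bash
python3 - <<'E'
from h import *
im=cv2.imread('pics/w17.png')
a=cv2.resize(im[30:160,150:320],None,fx=4.6,fy=4.6,interpolation=cv2.INTER_CUBIC)
b=cv2.resize(im[30:160,320:490],None,fx=4.6,fy=4.6,interpolation=cv2.INTER_CUBIC)
cv2.imwrite('pics/z17a.png',a);cv2.imwrite('pics/z17b.png',b)
E
```

```text
(no output)
```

View pics/z17a.png

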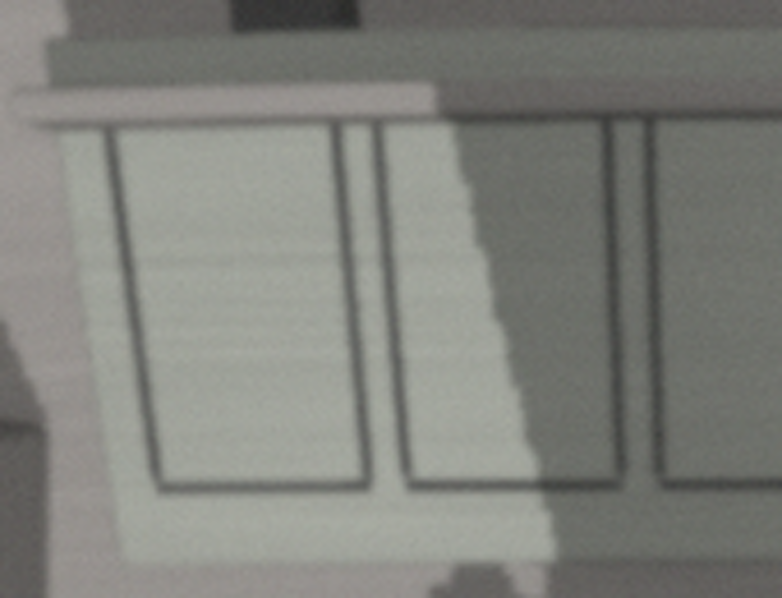

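View pics/z17b.png

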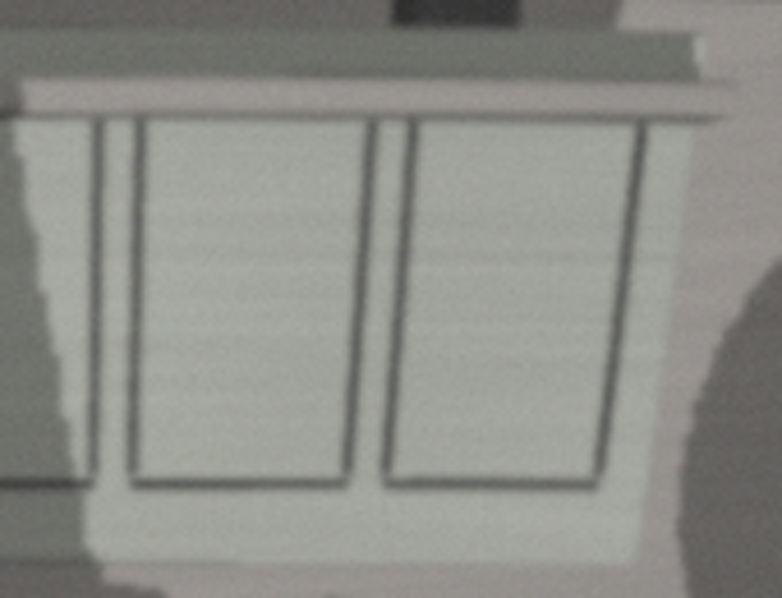

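```bash
python3 - <<'E'
from h import *
f=viewer.grab_frame('wrist'); o=manip.get_obs()
o=dict(o); o['ee_pos']=np.array([.5517,.0536,.3013]); o['orientation']=np.array([-3.1377,.0327,-.0791])
L=[(150,160),(150,407),(150,661),(320,133),(320,386)]; Rr=[(150,367),(150,620),(320,90),(320,347),(320,600)]
P=[]
for (a,l),(b,r) in zip(L,Rr):
    A=atz(f,(a+l/4.6,30+485/4.6),.04,o);B=atz(f,(b+r/4.6,30+485/4.6),.04,o); P.append((A+B)/2); print(A.round(4),B.round(4),np.linalg.norm(A-B).round(4))
P=np.array(P)[:,:2]; k=np.arange(5)
c=np.polyfit(k,P,1); d=c[0]/np.linalg.norm(c[0]); print('dir',d,np.linalg.norm(c[0]))
ex=np.array([-d[1],d[0]]); yaw=np.arctan2(ex[1],ex[0]); print('yaw',yaw)
for i in k: print(i+1,(P.mean(0)+(i-2)*.072*d+.0453*ex).round(4))
# net estimates
N={1:[(.6483,.1985),(.6458,.1942),(.6491,.1953),(.645,.196),(.6448,.1978),(.6492,.1962),(.6477,.2013)],2:[(.6432,.1265),(.6429,.1275),(.6416,.1272),(.6448,.125),(.6378,.1256),(.6434,.1273),(.641,.1297)],3:[(.6339,.0555),(.6391,.0522),(.6383,.0557),(.6354,.0524),(.638,.0558),(.6313,.0562)],4:[(.6339,-.0162),(.6267,-.0219),(.6301,-.0203),(.629,-.0206),(.6317,-.015)],5:[(.6232,-.0852),(.6239,-.0952),(.6268,-.0911),(.6276,-.0912),(.6209,-.0906),(.6234,-.0865)]}
for i in N: print(i,np.mean(N[i],0).round(4))
# rail near face top? 
print(atz(f,(150+45/4.6,30+122/4.6),.06,o),atz(f,(320+715/4.6,30+118/4.6),.06,o))
E
```

```text
[0.5991 0.2318 0.04  ] [0.5939 0.1718 0.04  ] 0.0602
[0.593  0.1603 0.04  ] [0.5879 0.0995 0.04  ] 0.0611
[0.587  0.0878 0.04  ] [0.5822 0.0278 0.04  ] 0.0602
[0.5813 0.0156 0.04  ] [ 0.5766 -0.0454  0.04  ] 0.0612
[ 0.5758 -0.0566  0.04  ] [ 0.5713 -0.1182  0.04  ] 0.0618
dir [-0.07926091 -0.99685391] 0.07254355517105854
yaw -0.07934413100583985
1 [0.6414 0.1974]
2 [0.6357 0.1256]
3 [0.63   0.0539]
4 [ 0.6243 -0.0179]
5 [ 0.6186 -0.0897]
1 [0.6471 0.197 ]
2 [0.6421 0.127 ]
3 [0.636  0.0546]
4 [ 0.6303 -0.0188]
5 [ 0.6243 -0.09  ]
[0.69360567 0.23234393 0.06      ] [ 0.6650156  -0.13468087  0.06      ]
```

```bash
cat > fin.py <<'E'
from h import *
def fins(cam,cands,obs=None,thr=60,rad=.05):
    o=obs or manip.get_obs(); f=viewer.grab_frame(cam); g=np.asarray(f['pixels']).max(2)
    out=[]
    for c in cands:
        p=proj(f,[c[0],c[1],.063],o).round().astype(int)
        s=40
        y0,x0=max(p[1]-s,0),max(p[0]-s,0); sub=g[y0:p[1]+s,x0:p[0]+s]
        m=(sub<thr).astype(np.uint8); n,lab,st,cen=cv2.connectedComponentsWithStats(m)
        best=None
        for i in range(1,n):
            if st[i,4]<20: continue
            d=np.hypot(*(cen[i]+[x0,y0]-p))
            if best is None or d<best[0]: best=(d,i)
        if best is None: out.append(None); continue
        ys,xs=np.where(lab==best[1])
        W=np.array([atz(f,(x+x0,y+y0),.07,o)[:2] for x,y in zip(xs,ys)])
        m0=W.mean(0); U,S,V=np.linalg.svd(W-m0); v=V[0]*np.sign(V[0][0]); 
        pr=(W-m0)@v; pw=(W-m0)@np.array([-v[1],v[0]])
        out.append((m0.round(4),round(float(np.degrees(np.arctan2(v[1],v[0]))),1),np.ptp(pr).round(3),np.ptp(pw).round(3),len(xs)))
    return out
E
python3 - <<'E'
from fin import *
C=[(.580,.32),(.458,.141),(.459,.034),(.43,-.063)]
for cam in ('top','side','wrist'): 
    for th in (45,60):
        print(cam,th); [print('  ',r) for r in fins(cam,C,thr=th)]
E
```

```text
top 45
   None
   (array([0.442 , 0.0365]), -1.6, np.float64(0.035), np.float64(0.009), 36)
   (array([0.4581, 0.0312]), -12.3, np.float64(0.06), np.float64(0.013), 101)
   (array([0.4581, 0.0312]), -12.3, np.float64(0.06), np.float64(0.013), 101)
top 60
   (array([0.5793, 0.3167]), -13.1, np.float64(0.06), np.float64(0.019), 140)
   (array([0.4615, 0.141 ]), -13.0, np.float64(0.061), np.float64(0.016), 129)
   (array([0.4583, 0.0312]), -12.0, np.float64(0.061), np.float64(0.014), 116)
   (array([ 0.4397, -0.0762]), -70.1, np.float64(0.189), np.float64(0.045), 806)
side 45
   (array([0.5776, 0.3258]), -19.8, np.float64(0.058), np.float64(0.011), 55)
   (array([0.4588, 0.1498]), -20.7, np.float64(0.062), np.float64(0.023), 88)
   (array([0.4531, 0.0399]), -17.3, np.float64(0.061), np.float64(0.026), 87)
   (array([ 0.4256, -0.0523]), -22.0, np.float64(0.058), np.float64(0.024), 70)
side 60
   (array([0.5771, 0.3246]), -21.6, np.float64(0.072), np.float64(0.022), 115)
   (array([0.4593, 0.1488]), -22.1, np.float64(0.069), np.float64(0.03), 128)
   (array([0.4536, 0.0394]), -19.9, np.float64(0.069), np.float64(0.037), 120)
   (array([ 0.4246, -0.0526]), -26.1, np.float64(0.067), np.float64(0.033), 99)
wrist 45
   None
   (array([0.491 , 0.1339]), -79.1, np.float64(0.012), np.float64(0.008), 30)
   (array([0.4611, 0.0313]), -10.6, np.float64(0.063), np.float64(0.015), 350)
   (array([ 0.4163, -0.0586]), -0.4, np.float64(0.094), np.float64(0.028), 396)
wrist 60
   (array([0.5825, 0.3146]), -18.9, np.float64(0.063), np.float64(0.028), 901)
   (array([0.4474, 0.1483]), -21.1, np.float64(0.104), np.float64(0.023), 715)
   (array([0.4607, 0.0314]), -10.4, np.float64(0.066), np.float64(0.016), 506)
   (array([ 0.4096, -0.0485]), -24.1, np.float64(0.102), np.float64(0.073), 1363)
```

{"api": "send_rows", "payload": {
  "translation": [
    [0.1,1.0,0],
    [0.2,2.0,-0.2],
    [0.3,3.0,-0.5],
    [0.5,4.0,-0.8],
    [0.6,4.9,-1.2]
  ],
  "roll": [-2,-4,-6,-8,-8],
  "jaw": [60,60,60,60,60]
}}

```text
time_s: 21.93
ee_pos: [0.5763, 0.2547, 0.254]
orientation: [-3.134, 0.03, -0.216]
force: [1.4, -0.1, -0.5]
grip_width: 0.0603
```

{"api": "send_rows", "payload": {
  "translation": [
    [0.03,0.6,-0.3],
    [0.06,1.1,-0.6],
    [0.1,1.5,-0.8],
    [0.1,1.6,-0.8],
    [0.1,1.6,-0.8]
  ],
  "roll": [0,0,0,0,0],
  "jaw": [60,60,60,60,60]
}}

```text
time_s: 22.35
ee_pos: [0.5793, 0.3202, 0.2212]
orientation: [-3.135, 0.032, -0.213]
force: [-0.4, -0.0, 0.5]
grip_width: 0.0599
```

```bash
python3 look.py w18 box1; python3 -c "
from fin import *
for c in ('wrist','top'):
  for t in (45,55): print(c,fins(c,[(.58,.317)],thr=t))"
```

```text
22.35 [0.5793 0.3202 0.2212] [-3.1348  0.0322 -0.213 ] F [-0.4 -0.   0.5] w 0.0599
box1 0.94 [ 0.4263 -0.0639  0.0033] [626. 219.]
box1 0.85 [0.4597 0.1397 0.0015] [476. 226.]
box1 0.83 [0.4568 0.0354 0.0023] [555. 213.]
box1 0.77 [ 0.5828  0.3229 -0.0006] [320. 164.]
wrist [None]
wrist [(array([0.5851, 0.3176]), -14.9, np.float64(0.061), np.float64(0.013), 656)]
top [None]
top [(array([0.6142, 0.2252]), -31.4, np.float64(0.064), np.float64(0.033), 81)]
```

View pics/w18.png

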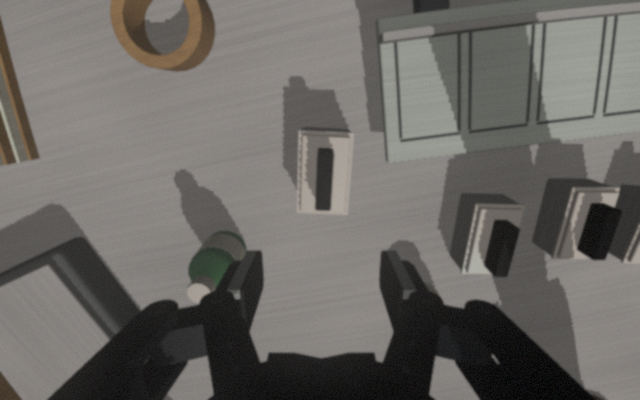

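{"api": "send_rows", "payload": {
  "translation": [
    [0.1,-0.06,-0.9],
    [0.1,-0.06,-1.8],
    [0.1,-0.06,-2.5],
    [0.1,-0.06,-3.0],
    [0.1,-0.06,-3.4]
  ],
  "roll": [-2.5,-2.5,-2.5,-2.5,-2.5],
  "jaw": [45,45,45,45,45]
}}

```text
time_s: 23.07
ee_pos: [0.5848, 0.3126, 0.0849]
orientation: [-3.137, 0.03, -0.264]
force: [-0.3, 0.1, -0.1]
grip_width: 0.0452
```

```bash
python3 look.py w19; python3 -c "
from fin import *
for c in ('wrist',):
  for t in (40,45,55): print(c,fins(c,[(.583,.317)],thr=t))"
```

```text
23.0667 [0.5848 0.3126 0.0849] [-3.1369  0.03   -0.2637] F [-0.3  0.1 -0.1] w 0.0452
wrist [(array([0.6094, 0.3139]), 82.6, np.float64(0.008), np.float64(0.005), 51)]
wrist [(array([0.5857, 0.3232]), -12.3, np.float64(0.01), np.float64(0.004), 55)]
wrist [(array([0.5871, 0.3173]), -14.8, np.float64(0.052), np.float64(0.015), 2029)]
```

View pics/w19.png

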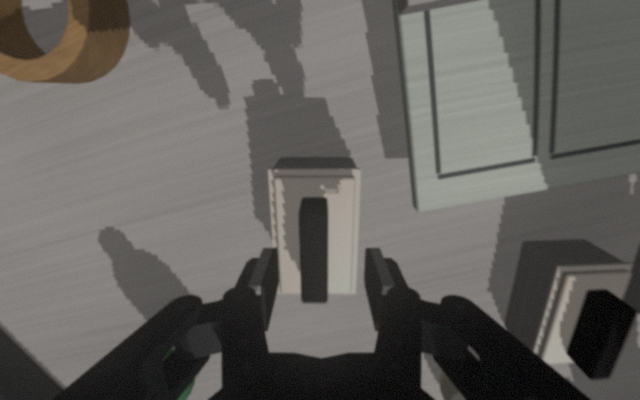

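{"api": "send_rows", "payload": {
  "translation": [
    [0.0,0.11,-0.1],
    [0,0.11,-0.4],
    [0,0.11,-0.76],
    [0,0.11,-0.76],
    [0,0.11,-0.76]
  ],
  "roll": [0,0,0,0,0],
  "jaw": [45,45,45,30,15],
  "squeeze": 40
}}

```text
time_s: 23.68
ee_pos: [0.5853, 0.3183, 0.0567]
orientation: [-3.135, 0.029, -0.263]
force: [-0.3, 0.5, 0.0]
grip_width: 0.0217
```

{"api": "send_rows", "payload": {
  "translation": [
    [0,0,0],
    [0,0,0],
    [0,0,0.0],
    [0,0,0.1],
    [0,0,0.4]
  ],
  "roll": [0,0,0,0,0],
  "jaw": [5,5,5,5,5]
}}

```text
time_s: 24.1
ee_pos: [0.5839, 0.3173, 0.0711]
orientation: [-3.138, 0.032, -0.263]
force: [-0.9, -0.5, -2.6]
grip_width: 0.0149
```

{"api": "send_rows", "payload": {
  "translation": [
    [0,0,0.8],
    [0.2,-0.5,1.5],
    [0.5,-1.3,1.6],
    [0.7,-2.1,1.6],
    [0.9,-3.0,1.6]
  ],
  "roll": [0,3,6,9,10.5],
  "jaw": [5,5,5,5,5]
}}

```text
time_s: 24.52
ee_pos: [0.621, 0.1981, 0.138]
orientation: [-3.136, 0.028, -0.075]
force: [0.3, -0.6, -1.5]
grip_width: 0.0147
```

{"api": "send_rows", "payload": {
  "translation": [
    [0,0,0],
    [0,0,0],
    [0,0,0],
    [0,0,0],
    [0,0,0]
  ],
  "roll": [0,0,0,0,0],
  "jaw": [5,5,5,5,5]
}}

```text
time_s: 24.93
ee_pos: [0.6201, 0.2005, 0.1384]
orientation: [-3.134, 0.028, -0.072]
force: [-0.4, 0.3, -1.5]
grip_width: 0.0147
```

```bash
python3 look.py w20 mark1; python3 look.py t20 mark1,box1 top
```

```text
24.9333 [0.6201 0.2005 0.1384] [-3.1341  0.0285 -0.0716] F [-0.4  0.3 -1.5] w 0.0147
mark1 0.95 [0.642  0.1223 0.0402] [417. 169.]
mark1 0.89 [0.6372 0.0544 0.0421] [500. 169.]
mark1 0.86 [ 0.6321 -0.0175  0.0462] [588. 171.]
mark1 0.64 [0.6449 0.1982 0.0457] [323. 173.]
25.0333 [0.6203 0.1998 0.1381] [-3.135   0.0285 -0.0721] F [ 0.   1.2 -2. ] w 0.0152
mark1 0.85 [ 0.6295 -0.0184  0.0386] [362. 146.]
mark1 0.74 [ 0.6262 -0.0911  0.0375] [387. 150.]
mark1 0.61 [0.6398 0.055  0.0395] [336. 140.]
box1 0.78 [0.4604 0.1385 0.0016] [301. 202.]
box1 0.75 [ 0.2406 -0.2467 -0.0032] [433. 294.]
box1 0.61 [0.6167 0.2016 0.0807] [283. 138.]
box1 0.53 [ 0.4591  0.0376 -0.0054] [336. 206.]
```

View pics/w20.png

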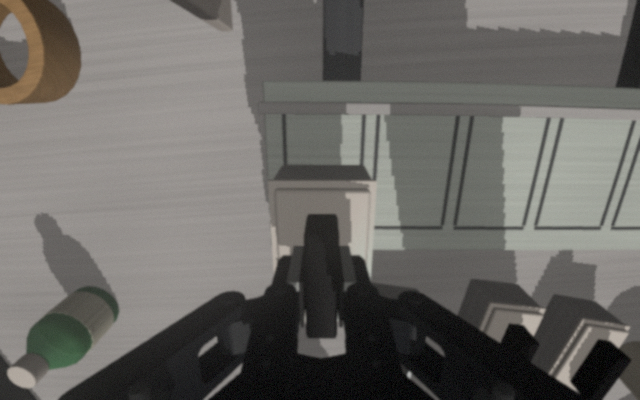

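```bash
python3 - <<'E'
from h import *
im=cv2.imread('pics/w20.png'); cv2.imwrite('pics/z20.png',cv2.resize(im[70:260,240:480],None,fx=3.3,fy=3.1,interpolation=cv2.INTER_CUBIC))
E
```

```text
(no output)
```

View pics/z20.png

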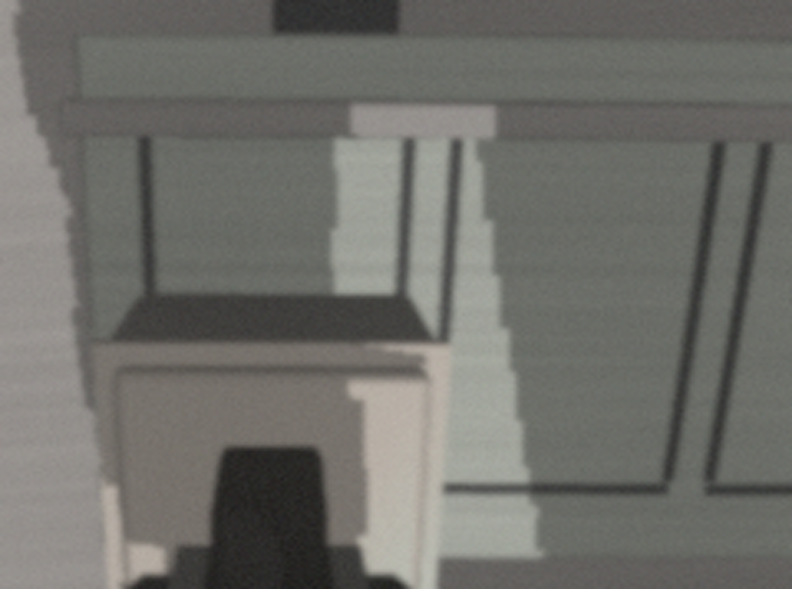

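```bash
python3 - <<'E'
from h import *
f=viewer.grab_frame('wrist'); o=dict(manip.get_obs()); print(o['ee_pos'],o['orientation'])
o['ee_pos']=np.array([.6201,.2005,.1384]); o['orientation']=np.array([-3.1341,.0285,-.0716])
w=lambda u,v,z:atz(f,(240+u/3.3,70+v/3.1),z,o).round(4)
print('bottom corners',w(137,296,.083),w(407,296,.083)); print('top',w(97,343,.133),w(448,343,.133))
print('mark lines',w(146,150,.04),w(408,150,.04),w(150,290,.04),w(402,290,.04), w(668,488,.04),w(448,488,.04),w(708,490,.04))
print('rail top near edge z.06',w(85,137,.06),w(780,140,.06))
E
```

```text
[0.62078157 0.19856757 0.13785788] [-3.13569333  0.02840999 -0.07399142]
bottom corners [0.6611 0.2245 0.083 ] [0.6573 0.1703 0.083 ]
top [0.6644 0.2237 0.133 ] [0.6606 0.1703 0.133 ]
mark lines [0.6885 0.2248 0.04  ] [0.6842 0.164  0.04  ] [0.6533 0.2278 0.04  ] [0.649  0.1664 0.04  ] [0.5878 0.0978 0.04  ] [0.5919 0.1559 0.04  ] [0.5864 0.0871 0.04  ]
rail top near edge z.06 [0.6936 0.2349 0.06  ] [0.6828 0.0866 0.06  ]
```

{"api": "send_rows", "payload": {
  "translation": [
    [0.1,0,-0.3],
    [0.2,0,-0.6],
    [0.35,0,-0.85],
    [0.5,0,-0.98],
    [0.6,-0.01,-0.98]
  ],
  "roll": [-0.4,-0.4,-0.4,-0.4,-0.4],
  "jaw": [5,5,5,5,5]
}}

```text
time_s: 25.65
ee_pos: [0.6438, 0.1979, 0.0974]
orientation: [-3.137, 0.032, -0.081]
force: [0.8, 0.8, -2.1]
grip_width: 0.0146
```

{"api": "send_rows", "payload": {
  "translation": [
    [0.06,0,0],
    [0.12,-0.01,0],
    [0.18,-0.01,0],
    [0.24,-0.01,0],
    [0.24,-0.01,0]
  ],
  "roll": [0,0,0,0,0],
  "jaw": [5,5,5,5,5]
}}

```text
time_s: 26.07
ee_pos: [0.651, 0.1975, 0.0972]
orientation: [-3.139, 0.039, -0.08]
force: [-6.6, -1.1, 4.3]
grip_width: 0.0148
```

{"api": "send_rows", "payload": {
  "translation": [
    [0.03,0.01,-0.03],
    [0.03,0.01,-0.06],
    [0.03,0.01,-0.08],
    [0.03,0.01,-0.08],
    [0.03,0.01,-0.08]
  ],
  "roll": [0,0,0,0,0],
  "jaw": [5,5,5,5,5]
}}

```text
time_s: 26.48
ee_pos: [0.6509, 0.1976, 0.0971]
orientation: [-3.14, 0.04, -0.08]
force: [-8.9, -2.3, 13.1]
grip_width: 0.0152
```

```bash
python3 look.py w21; python3 - <<'E'
import cv2
im=cv2.imread('pics/w21.png'); cv2.imwrite('pics/z21.png',cv2.resize(im[70:260,220:460],None,fx=3.3,fy=3.1,interpolation=cv2.INTER_CUBIC))
E
```

```text
26.4833 [0.6509 0.1976 0.0971] [-3.14    0.0403 -0.0803] F [-8.9 -2.3 13.1] w 0.0152
```

View pics/z21.png

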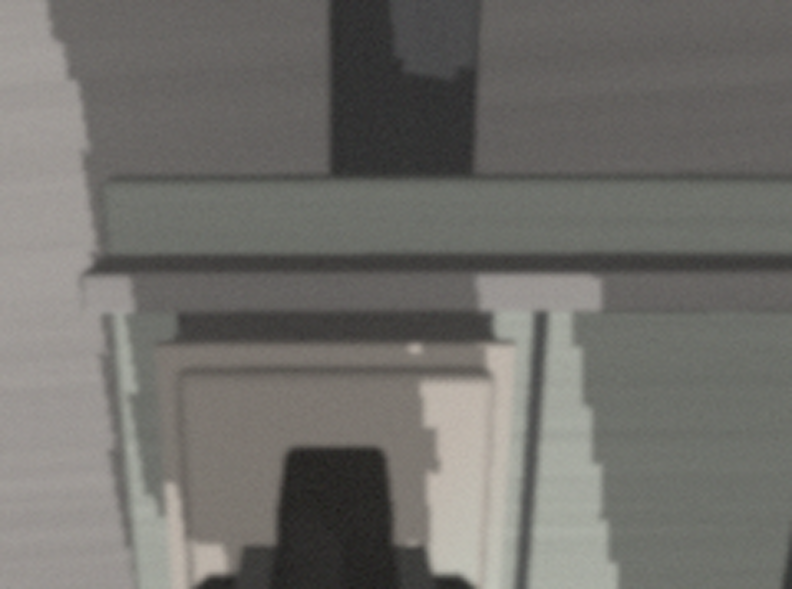

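```bash
python3 - <<'E'
from h import *
f=viewer.grab_frame('wrist'); o=dict(manip.get_obs()); print(o['ee_pos'],o['orientation'])
w=lambda u,v,z:atz(f,(220+u/3.3,70+v/3.1),z,o).round(4)
print('lid corners',w(160,343,.09),w(513,343,.09)); 
print('mark2 left',w(541,313,.04),w(522,580,.04),'deck left edge',w(140,560,.04),w(110,330,.04))
print('rail top near',w(100,312,.06),w(780,310,.06))
E
```

```text
[0.65085584 0.1975814  0.09703418] [-3.14003834  0.04031755 -0.08027787]
lid corners [0.695 0.221 0.09 ] [0.6906 0.1669 0.09  ]
mark2 left [0.6819 0.153  0.04  ] [0.616  0.1578 0.04  ] deck left edge [0.6283 0.2433 0.04  ] [0.6852 0.241  0.04  ]
rail top near [0.694  0.2373 0.06  ] [0.6844 0.1127 0.06  ]
```

{"api": "send_rows", "payload": {
  "translation": [
    [0,-0.02,0.03],
    [0,-0.02,0.03],
    [0,-0.02,0.03],
    [0,-0.02,0.4],
    [0,-0.02,0.9]
  ],
  "roll": [0,0,0,0,0],
  "jaw": [5,28,40,40,40]
}}

```text
time_s: 27.0
ee_pos: [0.6498, 0.1958, 0.1304]
orientation: [3.141, 0.045, -0.08]
force: [-0.2, 0.4, -0.5]
grip_width: 0.0401
```

{"api": "send_rows", "payload": {
  "translation": [
    [0,0,0.8],
    [-0.6,0,1.6],
    [-1.4,-0.1,2.0],
    [-2.2,-0.3,2.0],
    [-2.8,-0.7,2.0]
  ],
  "roll": [0,0,-2,-5,-8],
  "jaw": [60,60,60,60,60]
}}

```text
time_s: 27.42
ee_pos: [0.5362, 0.1715, 0.212]
orientation: [-3.138, 0.043, -0.217]
force: [-0.9, -0.2, 0.5]
grip_width: 0.0601
```

{"api": "send_rows", "payload": {
  "translation": [
    [-0.6,-0.2,0],
    [-1.3,-0.4,0],
    [-1.8,-0.6,0],
    [-1.9,-0.7,0],
    [-1.9,-0.7,0]
  ],
  "roll": [-1,-1,-1,-1,-1],
  "jaw": [60,60,60,60,60]
}}

```text
time_s: 27.83
ee_pos: [0.4599, 0.1424, 0.2122]
orientation: [-3.139, 0.041, -0.236]
force: [-0.3, -0.2, 0.4]
grip_width: 0.0601
```

```bash
python3 look.py w22 box1,mark1; python3 -c "
from fin import *
for c in ('wrist','top'):
  for t in (45,55): print(c,fins(c,[(.459,.141),(.458,.033),(.43,-.065)],thr=t))"
```

```text
27.8333 [0.4599 0.1424 0.2122] [-3.1386  0.041  -0.2359] F [-0.3 -0.2  0.4] w 0.0601
box1 0.93 [ 0.4265 -0.0611  0.0041] [496. 156.]
box1 0.8 [ 4.587e-01  1.414e-01 -1.000e-04] [323. 168.]
box1 0.8 [ 0.2442 -0.2484  0.001 ] [632. 252.]
box1 0.63 [ 0.4568  0.0338 -0.0011] [412. 148.]
wrist [(array([0.4867, 0.1359]), -7.7, np.float64(0.016), np.float64(0.012), 130), (array([0.4607, 0.0327]), -10.7, np.float64(0.06), np.float64(0.021), 1298), (array([ 0.4324, -0.0601]), -13.5, np.float64(0.06), np.float64(0.031), 1632)]
wrist [(array([0.465 , 0.1413]), -13.4, np.float64(0.062), np.float64(0.013), 835), (array([0.4605, 0.0326]), -10.7, np.float64(0.062), np.float64(0.022), 1374), (array([ 0.4321, -0.0601]), -12.8, np.float64(0.062), np.float64(0.033), 1743)]
top [None, (array([ 0.4269, -0.0614]), -15.8, np.float64(0.059), np.float64(0.012), 89), (array([ 0.4275, -0.0617]), -16.5, np.float64(0.06), np.float64(0.012), 91)]
top [(array([0.5287, 0.2263]), 61.9, np.float64(0.056), np.float64(0.024), 69), (array([ 0.4287, -0.0618]), -15.3, np.float64(0.061), np.float64(0.014), 118), (array([ 0.4293, -0.0621]), -16.2, np.float64(0.061), np.float64(0.014), 121)]
```

View pics/w22.png

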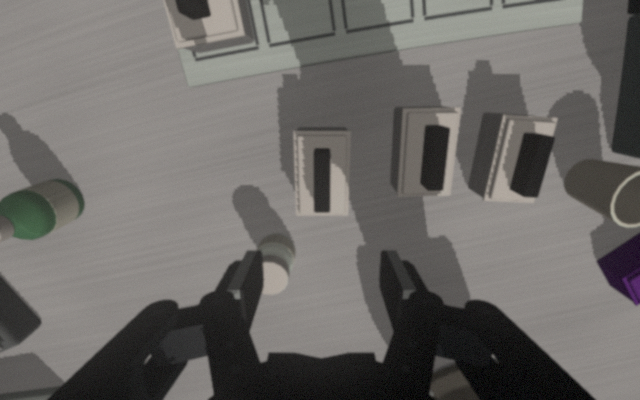

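{"api": "send_rows", "payload": {
  "translation": [
    [0,-0.02,-0.9],
    [0,-0.02,-1.8],
    [0,-0.02,-2.5],
    [0,-0.02,-3.0],
    [0,-0.02,-3.2]
  ],
  "roll": [0,0,0,0,0],
  "jaw": [45,45,45,45,45]
}}

```text
time_s: 28.6
ee_pos: [0.4588, 0.1425, 0.0804]
orientation: [-3.14, 0.049, -0.234]
force: [-1.1, -0.3, -0.3]
grip_width: 0.045
```

```bash
python3 look.py w23; python3 -c "
from fin import *
print(fins('wrist',[(.463,.141)],thr=55))"
```

```text
28.6 [0.4588 0.1425 0.0804] [-3.1395  0.049  -0.2343] F [-1.1 -0.3 -0.3] w 0.045
[(array([0.4567, 0.1483]), -11.0, np.float64(0.012), np.float64(0.005), 67)]
```

View pics/w23.png

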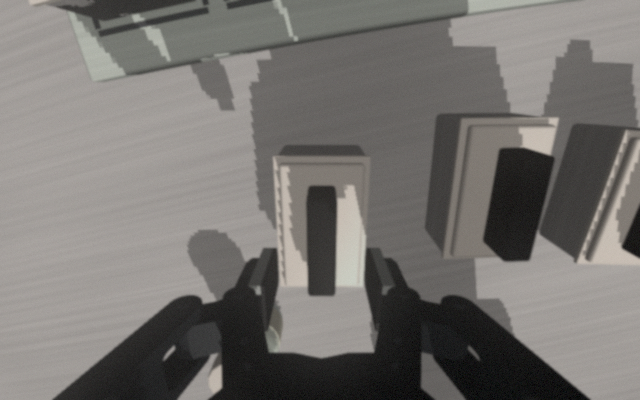

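{"api": "send_rows", "payload": {
  "translation": [
    [0.05,-0.02,-0.1],
    [0.05,-0.02,-0.4],
    [0.05,-0.02,-0.6],
    [0.05,-0.02,-0.6],
    [0.05,-0.02,-0.6]
  ],
  "roll": [0,0,0,0,0],
  "jaw": [45,45,45,30,15]
}}

```text
time_s: 29.12
ee_pos: [0.4624, 0.1424, 0.0587]
orientation: [-3.138, 0.046, -0.234]
force: [0.5, -0.2, 0.0]
grip_width: 0.0222
```

{"api": "send_rows", "payload": {
  "translation": [
    [0,0,0],
    [0,0,0],
    [0,0,0],
    [0,0,0],
    [0,0,0]
  ],
  "roll": [0,0,0,0,0],
  "jaw": [5,5,5,5,5]
}}

```text
time_s: 29.53
ee_pos: [0.4626, 0.1424, 0.059]
orientation: [-3.138, 0.045, -0.234]
force: [-0.3, -0.1, -0.8]
grip_width: 0.0145
```

{"api": "send_rows", "payload": {
  "translation": [
    [0,0,0.6],
    [0,0,1.3],
    [0,0,2.0],
    [0.5,0,2.1],
    [1.2,-0.1,2.1]
  ],
  "roll": [0,0,0,4,8],
  "jaw": [5,5,5,5,5]
}}

```text
time_s: 29.95
ee_pos: [0.5104, 0.1408, 0.1461]
orientation: [-3.136, 0.042, -0.088]
force: [-0.5, 0.4, -2.2]
grip_width: 0.0152
```

{"api": "send_rows", "payload": {
  "translation": [
    [0.7,-0.1,0],
    [1.4,-0.2,0],
    [2.1,-0.3,0],
    [2.6,-0.38,-0.2],
    [2.8,-0.38,-0.3]
  ],
  "roll": [0.5,0.5,0.5,0.5,0.5],
  "jaw": [5,5,5,5,5]
}}

```text
time_s: 30.37
ee_pos: [0.6252, 0.1231, 0.1325]
orientation: [-3.137, 0.041, -0.083]
force: [-0.2, -1.4, -3.3]
grip_width: 0.0144
```

{"api": "send_rows", "payload": {
  "translation": [
    [0,0,0],
    [0,0,0],
    [0,0,0],
    [0,0,0],
    [0,0,0]
  ],
  "roll": [0,0,0,0,0],
  "jaw": [5,5,5,5,5]
}}

```text
time_s: 30.78
ee_pos: [0.6244, 0.1238, 0.1333]
orientation: [-3.137, 0.041, -0.081]
force: [0.1, 0.2, -2.5]
grip_width: 0.0149
```

```bash
cat > zz.py <<'E'
import sys,cv2
n=sys.argv[1]; x,y=int(sys.argv[2]),int(sys.argv[3])
im=cv2.imread('pics/w%s.png'%n); cv2.imwrite('pics/z%s.png'%n,cv2.resize(im[y:y+190,x:x+240],None,fx=3.3,fy=3.1,interpolation=cv2.INTER_CUBIC))
E
python3 look.py w24 mark1; python3 zz.py 24 200 70
```

```text
30.7833 [0.6244 0.1238 0.1333] [-3.1371  0.0406 -0.0812] F [ 0.1  0.2 -2.5] w 0.0149
mark1 0.94 [0.6374 0.0518 0.0403] [410. 179.]
mark1 0.61 [ 0.6317 -0.0181  0.0443] [498. 181.]
mark1 0.56 [ 0.6177 -0.0893  0.0434] [580. 190.]
```

View pics/z24.png

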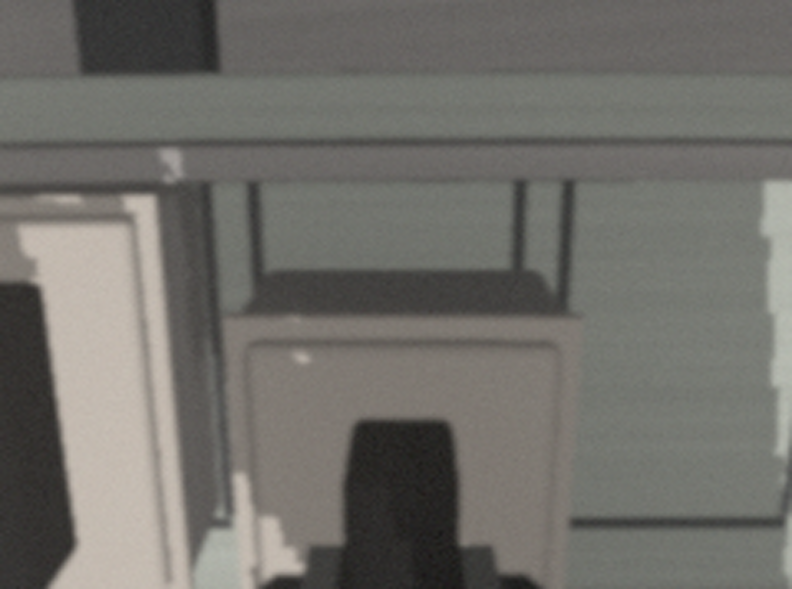

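```bash
cat > wz.py <<'E'
from h import *
import sys
# usage wz.py x0 y0 u,v,z ...
f=viewer.grab_frame('wrist'); o=dict(manip.get_obs()); print(o['ee_pos'].round(4),o['orientation'].round(4))
x0,y0=float(sys.argv[1]),float(sys.argv[2])
for s in sys.argv[3:]:
    u,v,z=map(float,s.split(',')); print(s,atz(f,(x0+u/3.3,y0+v/3.1),z,o).round(4))
E
python3 wz.py 200 70 258,273,.074 545,273,.074 228,317,.124 580,317,.124 252,190,.04 520,190,.04 256,255,.04 519,255,.04 565,255,.04
```

```text
[0.6249 0.1234 0.1331] [-3.1373  0.0403 -0.082 ]
258,273,.074 [0.6699 0.1489 0.074 ]
545,273,.074 [0.6652 0.0909 0.074 ]
228,317,.124 [0.6729 0.1463 0.124 ]
580,317,.124 [0.6685 0.0921 0.124 ]
252,190,.04 [0.6838 0.1532 0.04  ]
520,190,.04 [0.6788 0.0917 0.04  ]
256,255,.04 [0.6678 0.1543 0.04  ]
519,255,.04 [0.6628 0.0926 0.04  ]
565,255,.04 [0.6619 0.0818 0.04  ]
```

{"api": "send_rows", "payload": {
  "translation": [
    [0.1,0.08,-0.2],
    [0.15,0.08,-0.45],
    [0.2,0.07,-0.7],
    [0.3,0.06,-0.78],
    [0.3,0.06,-0.78]
  ],
  "roll": [0,0,0,0,0],
  "jaw": [5,5,5,5,5]
}}

```text
time_s: 31.35
ee_pos: [0.6362, 0.1253, 0.1]
orientation: [-3.138, 0.044, -0.082]
force: [-0.0, 0.6, -1.5]
grip_width: 0.0151
```

{"api": "send_rows", "payload": {
  "translation": [
    [0.06,0,0],
    [0.12,0.0,0],
    [0.18,0,0],
    [0.24,0,0],
    [0.26,0,0]
  ],
  "roll": [0,0,0,0,0],
  "jaw": [5,5,5,5,5]
}}

```text
time_s: 31.77
ee_pos: [0.6417, 0.125, 0.0999]
orientation: [-3.142, 0.055, -0.081]
force: [-12.2, -1.6, 5.9]
grip_width: 0.0149
```

{"api": "send_rows", "payload": {
  "translation": [
    [0.0,0.01,-0.03],
    [0.0,0.01,-0.06],
    [0.0,0.01,-0.08],
    [0.0,0.01,-0.08],
    [0.0,0.01,-0.08]
  ],
  "roll": [0,0,0,0,0],
  "jaw": [5,5,5,5,5]
}}

```text
time_s: 32.18
ee_pos: [0.6412, 0.1251, 0.0995]
orientation: [3.141, 0.056, -0.081]
force: [-6.6, -2.9, 9.0]
grip_width: 0.0149
```

```bash
python3 look.py w25; python3 zz.py 25 200 100
```

```text
32.1833 [0.6412 0.1251 0.0995] [ 3.1406  0.0558 -0.0814] F [-6.6 -2.9  9. ] w 0.0149
```

View pics/z25.png

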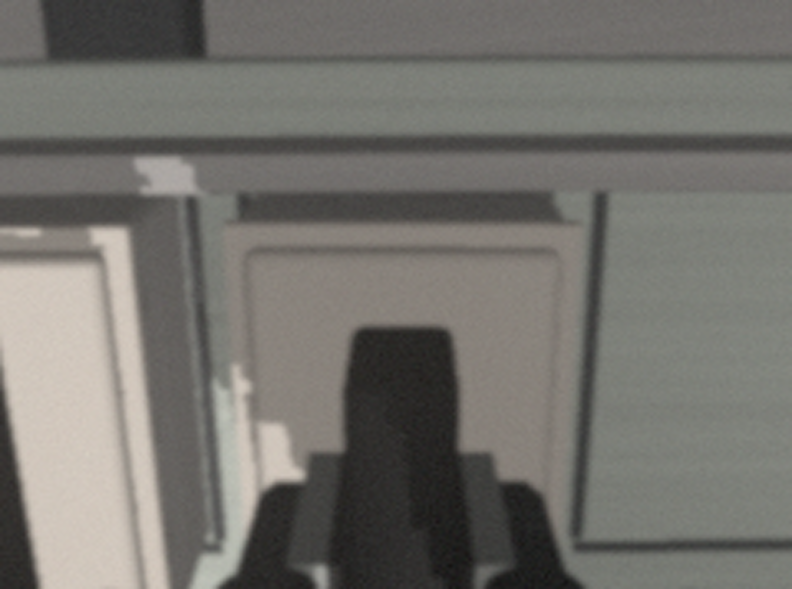

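{"api": "send_rows", "payload": {
  "translation": [
    [0,0.02,0.02],
    [0,0.02,0.02],
    [0,0.02,0.02],
    [0,0.0,0.4],
    [0,0.0,0.9]
  ],
  "roll": [0,0,0,0,0],
  "jaw": [5,28,38,38,38]
}}

```text
time_s: 32.65
ee_pos: [0.6405, 0.1243, 0.1336]
orientation: [3.139, 0.059, -0.082]
force: [0.5, -0.6, 0.3]
grip_width: 0.0379
```

{"api": "send_rows", "payload": {
  "translation": [
    [0,0,0.8],
    [-0.6,-0.4,1.6],
    [-1.4,-0.9,2.0],
    [-2.2,-1.4,2.0],
    [-3.0,-1.8,2.0]
  ],
  "roll": [0,0,-2,-4,-6],
  "jaw": [60,60,60,60,60]
}}

```text
time_s: 33.07
ee_pos: [0.5213, 0.0511, 0.2153]
orientation: [3.14, 0.053, -0.189]
force: [0.5, -0.5, -0.3]
grip_width: 0.06
```

{"api": "send_rows", "payload": {
  "translation": [
    [-0.6,-0.2,0],
    [-1.2,-0.4,0],
    [-1.6,-0.5,0],
    [-1.7,-0.5,0],
    [-1.7,-0.5,0]
  ],
  "roll": [0,0,0,0,0],
  "jaw": [60,60,60,60,60]
}}

```text
time_s: 33.48
ee_pos: [0.4535, 0.0311, 0.2159]
orientation: [3.14, 0.051, -0.19]
force: [0.5, 0.4, 0.0]
grip_width: 0.0598
```

```bash
python3 look.py w26 box1; python3 -c "
from fin import *
for c in ('wrist','top'):
  for t in (50,): print(c,fins(c,[(.458,.033),(.43,-.065)],thr=t))"
```

```text
33.4833 [0.4535 0.0311 0.2159] [ 3.1401  0.0508 -0.1896] F [0.5 0.4 0. ] w 0.0598
box1 0.93 [0.6476 0.1988 0.0382] [105.   9.]
box1 0.83 [ 0.4288 -0.0645  0.0023] [403. 170.]
box1 0.8 [ 0.2429 -0.2485 -0.0016] [542. 271.]
box1 0.72 [ 0.4587  0.0318 -0.0025] [319. 160.]
wrist [(array([0.4601, 0.0309]), -12.0, np.float64(0.062), np.float64(0.014), 813), (array([ 0.44  , -0.0611]), -22.7, np.float64(0.058), np.float64(0.022), 632)]
top [(array([0.447 , 0.0343]), -4.9, np.float64(0.047), np.float64(0.015), 68), (array([0.447 , 0.0343]), -4.9, np.float64(0.047), np.float64(0.015), 68)]
```

View pics/w26.png

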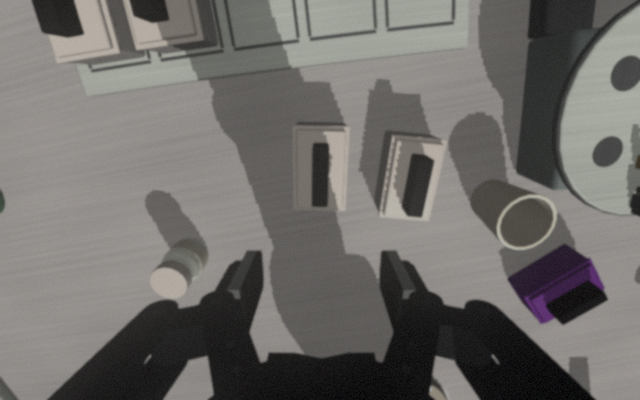

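{"api": "send_rows", "payload": {
  "translation": [
    [0.1,0,-0.9],
    [0.1,0,-1.8],
    [0.1,0,-2.6],
    [0.1,0,-3.1],
    [0.1,0,-3.3]
  ],
  "roll": [-1.1,-1.1,-1.1,-1.1,-1.1],
  "jaw": [45,45,45,45,45]
}}

```text
time_s: 34.1
ee_pos: [0.4567, 0.0321, 0.0798]
orientation: [3.141, 0.059, -0.207]
force: [-0.2, -0.1, 0.9]
grip_width: 0.0447
```

```bash
python3 look.py w27
```

```text
34.1 [0.4567 0.0321 0.0798] [ 3.1408  0.0587 -0.2067] F [-0.2 -0.1  0.9] w 0.0447
```

View pics/w27.png

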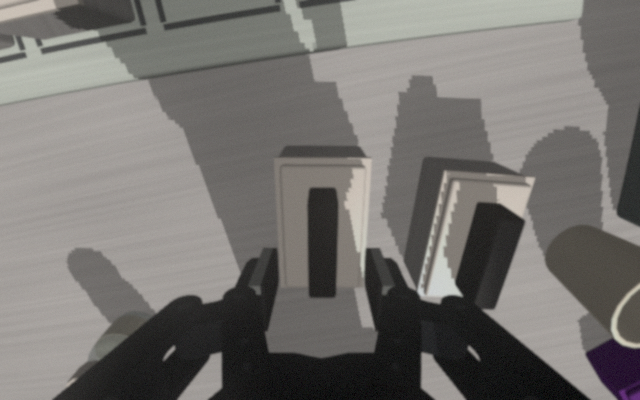

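{"api": "send_rows", "payload": {
  "translation": [
    [0.1,0,-0.1],
    [0.1,0,-0.4],
    [0.1,0,-0.58],
    [0.1,0,-0.58],
    [0.1,0,-0.58]
  ],
  "roll": [0,0,0,0,0],
  "jaw": [45,45,45,30,15]
}}

```text
time_s: 34.57
ee_pos: [0.4616, 0.0322, 0.0574]
orientation: [3.141, 0.058, -0.207]
force: [0.3, -0.2, -0.0]
grip_width: 0.0219
```

{"api": "send_rows", "payload": {
  "translation": [
    [0,0,0],
    [0,0,0],
    [0,0,0],
    [0,0,0],
    [0,0,0]
  ],
  "roll": [0,0,0,0,0],
  "jaw": [5,5,5,5,5]
}}

```text
time_s: 34.98
ee_pos: [0.4616, 0.0322, 0.0576]
orientation: [3.141, 0.057, -0.207]
force: [0.6, 0.6, -1.1]
grip_width: 0.0151
```

{"api": "send_rows", "payload": {
  "translation": [
    [0,0,0.6],
    [0,0,1.3],
    [0,0,2.0],
    [0.5,0.1,2.1],
    [1.2,0.2,2.1]
  ],
  "roll": [0,0,0,4,7.3],
  "jaw": [5,5,5,5,5]
}}

```text
time_s: 35.4
ee_pos: [0.5101, 0.0401, 0.1444]
orientation: [3.14, 0.054, -0.077]
force: [0.8, -0.4, -1.8]
grip_width: 0.0151
```

{"api": "send_rows", "payload": {
  "translation": [
    [0.7,0.1,0],
    [1.4,0.2,0],
    [2.1,0.3,0],
    [2.5,0.37,-0.2],
    [2.65,0.37,-0.3]
  ],
  "roll": [-0.1,-0.1,-0.1,-0.1,-0.1],
  "jaw": [5,5,5,5,5]
}}

```text
time_s: 35.82
ee_pos: [0.6182, 0.0557, 0.1312]
orientation: [3.141, 0.053, -0.078]
force: [-0.3, -0.7, -1.7]
grip_width: 0.0152
```

{"api": "send_rows", "payload": {
  "translation": [
    [0,0,0],
    [0,0,0],
    [0,0,0],
    [0,0,0],
    [0,0,0]
  ],
  "roll": [0,0,0,0,0],
  "jaw": [5,5,5,5,5]
}}

```text
time_s: 36.23
ee_pos: [0.6176, 0.0555, 0.1319]
orientation: [3.141, 0.053, -0.078]
force: [0.5, -0.7, -1.9]
grip_width: 0.0152
```

```bash
python3 look.py w28 mark1; python3 zz.py 28 200 70
```

```text
36.2333 [0.6176 0.0555 0.1319] [ 3.1411  0.0525 -0.0783] F [ 0.5 -0.7 -1.9] w 0.0152
mark1 0.67 [ 0.6194 -0.0898  0.0433] [501. 186.]
mark1 0.65 [ 0.6292 -0.0174  0.0436] [412. 181.]
```

View pics/z28.png

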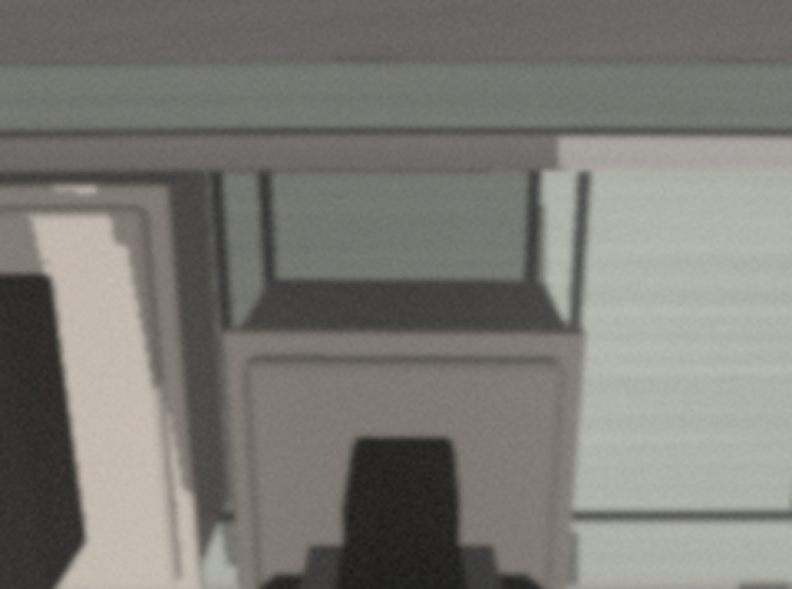

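```bash
python3 wz.py 200 70 263,282,.074 546,282,.074 225,332,.124 582,332,.124 265,180,.04 535,180,.04 268,260,.04 533,260,.04
```

```text
[0.618  0.0555 0.1317] [ 3.1412  0.0524 -0.0784]
263,282,.074 [0.6605 0.0799 0.074 ]
546,282,.074 [0.6561 0.0231 0.074 ]
225,332,.124 [0.6638 0.079  0.124 ]
582,332,.124 [0.6595 0.0244 0.124 ]
265,180,.04 [0.678  0.0816 0.04  ]
535,180,.04 [0.6732 0.0204 0.04  ]
268,260,.04 [0.6585 0.0833 0.04  ]
533,260,.04 [0.6536 0.0215 0.04  ]
```

{"api": "send_rows", "payload": {
  "translation": [
    [0.1,0,-0.2],
    [0.15,0,-0.45],
    [0.2,-0.01,-0.7],
    [0.3,-0.02,-0.78],
    [0.3,-0.02,-0.78]
  ],
  "roll": [0,0,0,0,0],
  "jaw": [5,5,5,5,5]
}}

```text
time_s: 36.8
ee_pos: [0.6293, 0.0539, 0.0985]
orientation: [3.14, 0.056, -0.079]
force: [0.7, -0.7, -1.6]
grip_width: 0.0152
```

{"api": "send_rows", "payload": {
  "translation": [
    [0.06,0,0],
    [0.12,0.0,0],
    [0.18,0,0],
    [0.22,0,0],
    [0.22,0,0]
  ],
  "roll": [0,0,0,0,0],
  "jaw": [5,5,5,5,5]
}}

```text
time_s: 37.22
ee_pos: [0.6379, 0.0541, 0.0985]
orientation: [3.14, 0.057, -0.079]
force: [-1.5, -0.6, -1.5]
grip_width: 0.0153
```

Not in contact yet; a bit further.

{"api": "send_rows", "payload": {
  "translation": [
    [0.03,0,0],
    [0.06,0,0],
    [0.09,0,0],
    [0.12,0,0],
    [0.12,0,0]
  ],
  "roll": [0,0,0,0,0],
  "jaw": [5,5,5,5,5]
}}

```text
time_s: 37.63
ee_pos: [0.6386, 0.0543, 0.0982]
orientation: [3.138, 0.066, -0.078]
force: [-8.1, -0.5, 2.8]
grip_width: 0.015
```

{"api": "send_rows", "payload": {
  "translation": [
    [0.02,-0.01,-0.02],
    [0.02,-0.01,-0.05],
    [0.02,-0.01,-0.07],
    [0.02,-0.01,-0.07],
    [0.02,-0.01,-0.07]
  ],
  "roll": [0,0,0,0,0],
  "jaw": [5,5,5,5,5]
}}

```text
time_s: 38.05
ee_pos: [0.6384, 0.0542, 0.0978]
orientation: [3.138, 0.068, -0.078]
force: [-8.2, -1.2, 9.3]
grip_width: 0.0151
```

```bash
python3 look.py w29; python3 zz.py 29 200 100
```

```text
38.05 [0.6384 0.0542 0.0978] [ 3.1381  0.0676 -0.0779] F [-8.2 -1.2  9.3] w 0.0151
```

View pics/z29.png

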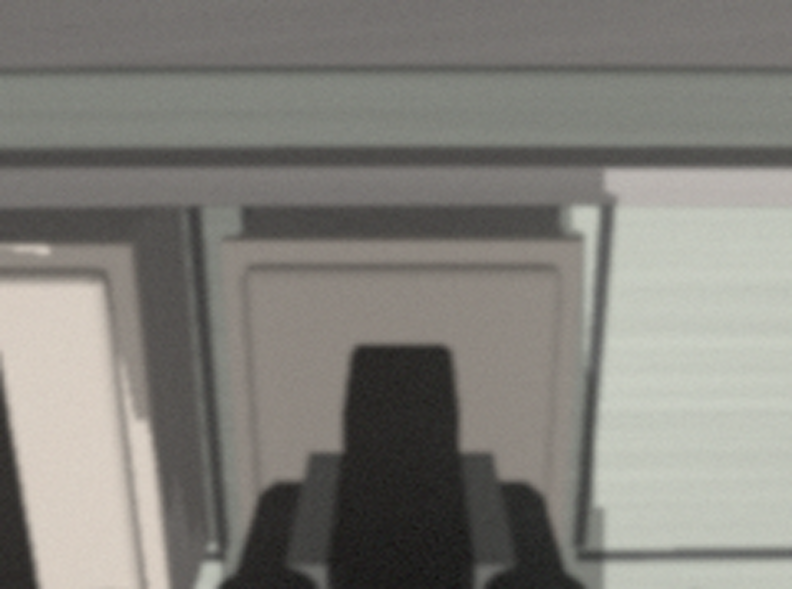

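{"api": "send_rows", "payload": {
  "translation": [
    [0,0,0.02],
    [0,0,0.02],
    [0,0,0.02],
    [0,0.0,0.4],
    [0,0.0,0.9]
  ],
  "roll": [0,0,0,0,0],
  "jaw": [5,28,38,38,38]
}}

```text
time_s: 38.52
ee_pos: [0.6378, 0.0536, 0.1321]
orientation: [3.137, 0.07, -0.078]
force: [0.3, 0.8, -0.3]
grip_width: 0.0381
```

{"api": "send_rows", "payload": {
  "translation": [
    [0,0,0.8],
    [-0.6,-0.4,1.6],
    [-1.4,-0.9,2.0],
    [-2.2,-1.4,2.0],
    [-3.0,-1.9,2.0]
  ],
  "roll": [0,0,-3,-6,-10],
  "jaw": [60,60,60,60,60]
}}

```text
time_s: 38.93
ee_pos: [0.5188, -0.0227, 0.2141]
orientation: [3.139, 0.064, -0.255]
force: [0.2, -1.0, 0.6]
grip_width: 0.06
```

{"api": "send_rows", "payload": {
  "translation": [
    [-0.7,-0.3,0],
    [-1.4,-0.6,0],
    [-2.0,-0.9,0],
    [-2.3,-1.0,0],
    [-2.3,-1.0,0]
  ],
  "roll": [0,0,0,0,0],
  "jaw": [60,60,60,60,60]
}}

```text
time_s: 39.35
ee_pos: [0.4252, -0.0648, 0.2146]
orientation: [3.137, 0.062, -0.259]
force: [0.1, -1.3, -0.3]
grip_width: 0.0598
```

```bash
python3 look.py w30 box1; python3 -c "
from fin import *
for t in (50,58): print(fins('wrist',[(.432,-.063)],thr=t))"
```

```text
39.35 [ 0.4252 -0.0648  0.2146] [ 3.1365  0.0622 -0.2586] F [ 0.1 -1.3 -0.3] w 0.0598
box1 0.91 [ 2.410e-01 -2.508e-01 -1.000e-04] [486. 256.]
box1 0.62 [ 0.428  -0.0676  0.0025] [322. 160.]
[(array([ 0.4572, -0.0704]), 64.4, np.float64(0.011), np.float64(0.007), 49)]
[(array([ 0.4331, -0.0633]), -16.2, np.float64(0.062), np.float64(0.013), 735)]
```

View pics/w30.png

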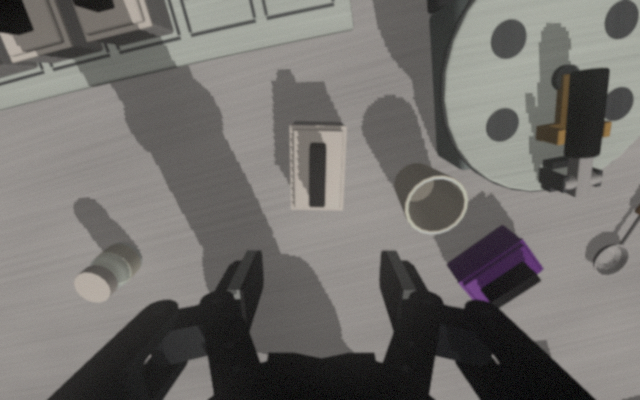

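{"api": "send_rows", "payload": {
  "translation": [
    [0.1,0.03,-0.9],
    [0.1,0.03,-1.8],
    [0.1,0.03,-2.6],
    [0.1,0.03,-3.1],
    [0.1,0.03,-3.3]
  ],
  "roll": [-1.4,-1.4,-1.4,-1.4,-1.4],
  "jaw": [45,45,45,45,45]
}}

```text
time_s: 39.97
ee_pos: [0.4308, -0.0596, 0.0792]
orientation: [3.141, 0.068, -0.276]
force: [0.1, 0.3, 0.2]
grip_width: 0.0449
```

```bash
python3 look.py w31
```

```text
39.9667 [ 0.4308 -0.0596  0.0792] [ 3.1406  0.0677 -0.2759] F [0.1 0.3 0.2] w 0.0449
```

View pics/w31.png

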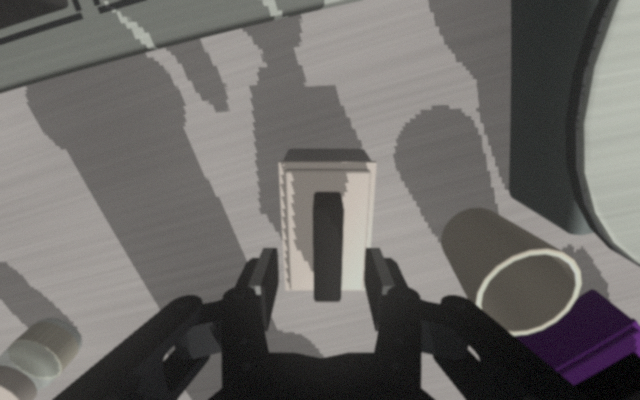

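{"api": "send_rows", "payload": {
  "translation": [
    [0.06,-0.09,-0.1],
    [0.06,-0.09,-0.4],
    [0.06,-0.09,-0.56],
    [0.06,-0.09,-0.56],
    [0.06,-0.09,-0.56]
  ],
  "roll": [0,0,0,0,0],
  "jaw": [45,45,45,30,15]
}}

```text
time_s: 40.43
ee_pos: [0.4341, -0.0633, 0.0576]
orientation: [3.141, 0.066, -0.276]
force: [0.5, -0.0, -0.2]
grip_width: 0.022
```

{"api": "send_rows", "payload": {
  "translation": [
    [0,0,0],
    [0,0,0],
    [0,0,0],
    [0,0,0],
    [0,0,0]
  ],
  "roll": [0,0,0,0,0],
  "jaw": [5,5,5,5,5]
}}

```text
time_s: 40.85
ee_pos: [0.4344, -0.0634, 0.0579]
orientation: [3.141, 0.066, -0.276]
force: [0.1, -0.2, 0.0]
grip_width: 0.0151
```

{"api": "send_rows", "payload": {
  "translation": [
    [0,0,0.6],
    [0,0,1.3],
    [0,0,2.0],
    [0.6,0.1,2.1],
    [1.3,0.3,2.1]
  ],
  "roll": [0,0,0,5,11.3],
  "jaw": [5,5,5,5,5]
}}

```text
time_s: 41.27
ee_pos: [0.4874, -0.0536, 0.1446]
orientation: [3.137, 0.061, -0.078]
force: [0.4, 0.3, -1.7]
grip_width: 0.0151
```

{"api": "send_rows", "payload": {
  "translation": [
    [0.8,0.2,0],
    [1.6,0.4,0],
    [2.3,0.7,0],
    [2.9,0.93,-0.1],
    [3.1,0.93,-0.3]
  ],
  "roll": [0,0,0,0,0],
  "jaw": [5,5,5,5,5]
}}

```text
time_s: 41.68
ee_pos: [0.6153, -0.0124, 0.1329]
orientation: [-3.141, 0.057, -0.075]
force: [0.1, 1.2, -0.5]
grip_width: 0.0147
```

{"api": "send_rows", "payload": {
  "translation": [
    [0,0,0],
    [0,0,0],
    [0,0,0],
    [0,0,0],
    [0,0,0]
  ],
  "roll": [0,0,0,0,0],
  "jaw": [5,5,5,5,5]
}}

```text
time_s: 42.1
ee_pos: [0.6146, -0.0134, 0.1335]
orientation: [3.141, 0.057, -0.076]
force: [0.2, 0.3, -0.6]
grip_width: 0.015
```

```bash
python3 look.py w32 mark1; python3 zz.py 32 200 70
```

```text
42.1 [ 0.6146 -0.0134  0.1335] [ 3.1409  0.0567 -0.0758] F [ 0.2  0.3 -0.6] w 0.015
mark1 0.96 [ 0.6182 -0.0901  0.0398] [415. 188.]
```

View pics/z32.png

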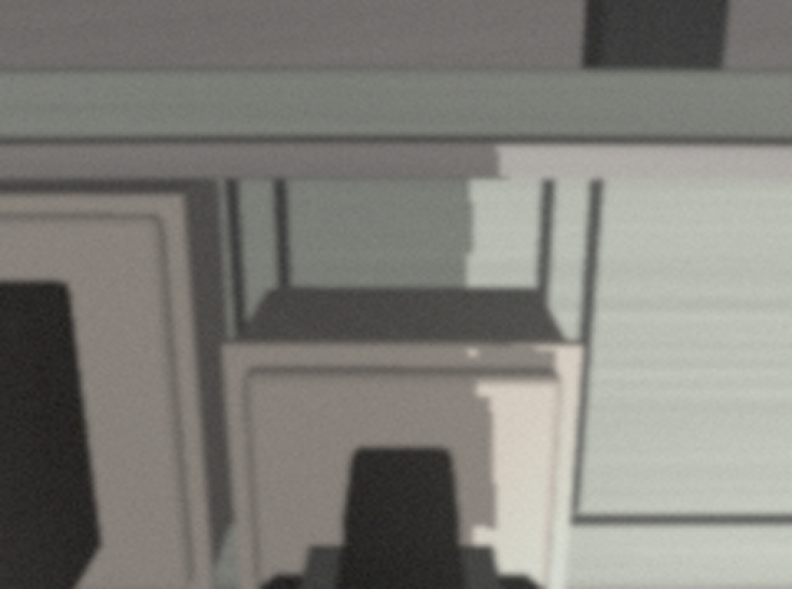

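```bash
python3 wz.py 200 70 266,290,.074 548,290,.074 224,344,.124 582,344,.124 281,190,.04 547,190,.04 284,270,.04 545,270,.04
```

```text
[ 0.615  -0.013   0.1334] [ 3.1414  0.0562 -0.0754]
266,290,.074 [0.6551 0.0114 0.074 ]
548,290,.074 [ 0.6508 -0.0459  0.074 ]
224,344,.124 [0.6583 0.0114 0.124 ]
582,344,.124 [ 0.654  -0.0442  0.124 ]
281,190,.04 [0.6718 0.0101 0.04  ]
547,190,.04 [ 0.6672 -0.0508  0.04  ]
284,270,.04 [0.652  0.0117 0.04  ]
545,270,.04 [ 0.6473 -0.0498  0.04  ]
```

{"api": "send_rows", "payload": {
  "translation": [
    [0.1,-0.06,-0.2],
    [0.15,-0.08,-0.45],
    [0.2,-0.09,-0.7],
    [0.3,-0.1,-0.8],
    [0.3,-0.1,-0.8]
  ],
  "roll": [-0.2,-0.2,-0.2,-0.2,-0.2],
  "jaw": [5,5,5,5,5]
}}

```text
time_s: 42.67
ee_pos: [0.6262, -0.0175, 0.099]
orientation: [3.141, 0.06, -0.079]
force: [1.0, -0.3, -1.2]
grip_width: 0.0148
```

{"api": "send_rows", "payload": {
  "translation": [
    [0.06,0,0],
    [0.12,0.0,0],
    [0.18,0,0],
    [0.24,0,0],
    [0.26,0,0]
  ],
  "roll": [0,0,0,0,0],
  "jaw": [5,5,5,5,5]
}}

```text
time_s: 43.08
ee_pos: [0.6347, -0.0173, 0.0989]
orientation: [3.14, 0.065, -0.079]
force: [-6.8, -0.7, 0.2]
grip_width: 0.0147
```

{"api": "send_rows", "payload": {
  "translation": [
    [0.03,-0.01,-0.02],
    [0.04,-0.01,-0.05],
    [0.04,-0.01,-0.07],
    [0.04,-0.01,-0.07],
    [0.04,-0.01,-0.07]
  ],
  "roll": [0,0,0,0,0],
  "jaw": [5,5,5,5,5]
}}

```text
time_s: 43.5
ee_pos: [0.6347, -0.0174, 0.0981]
orientation: [3.14, 0.068, -0.078]
force: [-7.9, -0.2, 8.3]
grip_width: 0.015
```

```bash
python3 look.py w33; python3 zz.py 33 200 100
```

```text
43.5 [ 0.6347 -0.0174  0.0981] [ 3.1398  0.068  -0.0783] F [-7.9 -0.2  8.3] w 0.015
```

View pics/z33.png

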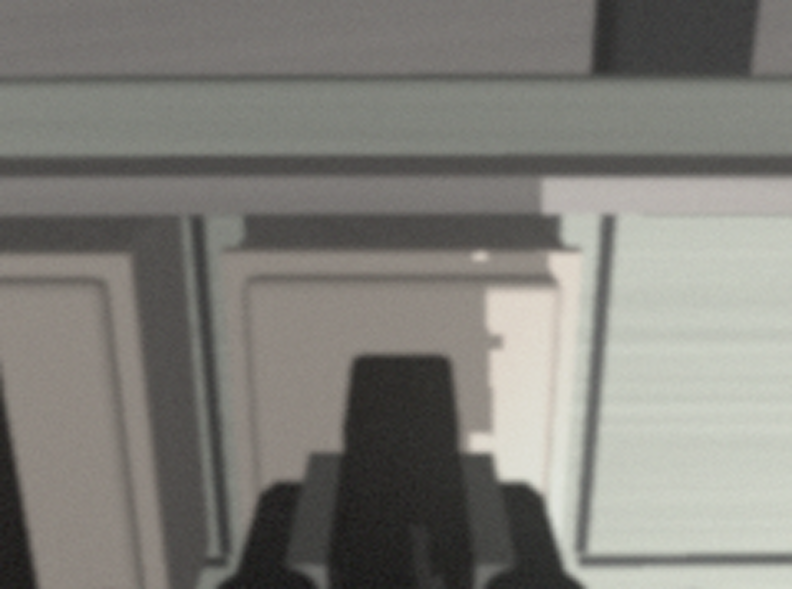

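Centred between the neighbouring lines (200 and 605; box 225–580) and against the rail. Releasing, then checking from above.

{"api": "send_rows", "payload": {
  "translation": [
    [0,0,0.02],
    [0,0,0.02],
    [0,0,0.02],
    [0,0.0,0.4],
    [0,0.0,0.9]
  ],
  "roll": [0,0,0,0,0],
  "jaw": [5,28,38,38,38]
}}

```text
time_s: 43.97
ee_pos: [0.6341, -0.0178, 0.1324]
orientation: [3.139, 0.071, -0.079]
force: [0.8, -0.8, -0.5]
grip_width: 0.0377
```

{"api": "send_rows", "payload": {
  "translation": [
    [0,0,0.8],
    [-0.2,0.4,1.6],
    [-0.6,0.9,2.4],
    [-1.0,1.5,3.2],
    [-1.4,2.2,4.0]
  ],
  "roll": [0,0,0,0,0],
  "jaw": [60,60,60,60,60]
}}

```text
time_s: 44.38
ee_pos: [0.5805, 0.067, 0.291]
orientation: [3.14, 0.067, -0.081]
force: [1.0, 0.0, 0.0]
grip_width: 0.0599
```

{"api": "send_rows", "payload": {
  "translation": [
    [0,0,0],
    [0,0,0],
    [0,0,0],
    [0,0,0],
    [0,0,0]
  ],
  "roll": [0,0,0,0,0],
  "jaw": [60,60,60,60,60]
}}

```text
time_s: 44.8
ee_pos: [0.5806, 0.0651, 0.289]
orientation: [3.138, 0.07, -0.084]
force: [0.1, 0.0, 0.2]
grip_width: 0.0598
```

```bash
python3 look.py w34 box1,grip; for c in top side; do python3 look.py ${c}34 box1,jar,mug,shaker,grip,crank_hinge $c; done; python3 - <<'E'
import cv2
im=cv2.imread('pics/w34.png'); cv2.imwrite('pics/z34.png',cv2.resize(im[20:220,120:400],None,fx=2.8,fy=2.8,interpolation=cv2.INTER_CUBIC))
im=cv2.imread('pics/side34.png'); cv2.imwrite('pics/s34z.png',cv2.resize(im[120:290,150:430],None,fx=2.8,fy=2.8,interpolation=cv2.INTER_CUBIC))
E
```

```text
44.8 [0.5806 0.0651 0.289 ] [ 3.1384  0.0698 -0.0838] F [0.1 0.  0.2] w 0.0598
box1 0.91 [0.639  0.1255 0.0388] [268. 112.]
box1 0.85 [ 0.2415 -0.2501 -0.0021] [505. 316.]
box1 0.7 [0.6325 0.0579 0.0411] [323. 113.]
box1 0.6 [ 0.6275 -0.0186  0.0442] [385. 112.]
box1 0.56 [0.6459 0.2011 0.037 ] [208. 112.]
grip 0.97 [ 0.4387 -0.2755  0.1213] [604. 261.]
44.95 [0.5805 0.0659 0.2897] [ 3.1393  0.0692 -0.0827] F [ 0.5  0.6 -0.3] w 0.0602
box1 0.98 [0.6354 0.0593 0.0371] [335. 142.]
box1 0.61 [0.6415 0.1205 0.0409] [313. 138.]
box1 0.56 [0.6464 0.1996 0.0395] [286. 134.]
jar 0.71 [ 0.3692  0.2215 -0.001 ] [268. 231.]
jar 0.47 [0.6489 0.1925 0.0387] [289. 133.]
shaker 0.91 [0.4989 0.4709 0.0031] [188. 178.]
grip 0.72 [ 0.4429 -0.2731  0.1233] [459. 214.]
crank_hinge 0.66 [ 0.3873 -0.2718  0.1236] [458. 236.]
45.3 [0.5805 0.0671 0.291 ] [ 3.1399  0.0671 -0.0809] F [0.  0.6 0.7] w 0.0597
box1 0.89 [0.6366 0.1278 0.041 ] [260. 214.]
box1 0.82 [0.6461 0.1978 0.0378] [244. 226.]
box1 0.61 [0.6344 0.0544 0.0432] [275. 201.]
box1 0.58 [ 0.2442 -0.2424  0.0005] [418. 202.]
jar 0.57 [ 0.369   0.2212 -0.0006] [319. 274.]
mug 0.82 [ 0.3699 -0.1705  0.0024] [376. 201.]
shaker 0.76 [4.974e-01 4.711e-01 3.000e-04] [223. 318.]
grip 0.48 [ 0.4367 -0.2758  0.1206] [374. 153.]
crank_hinge 0.59 [ 0.3857 -0.2789  0.1249] [388. 155.]
crank_hinge 0.23 [0.6391 0.1248 0.0411] [260. 213.]
```

View pics/w34.png

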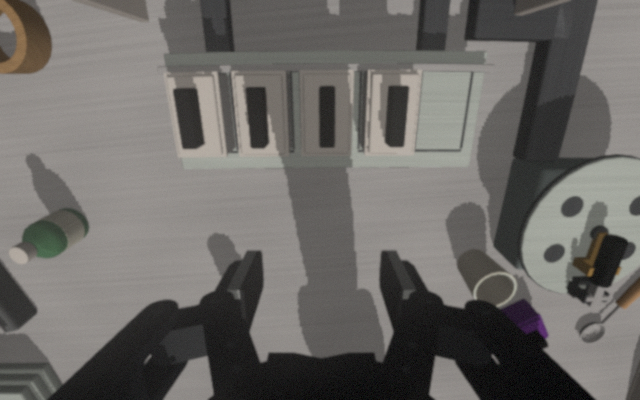

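View pics/s34z.png

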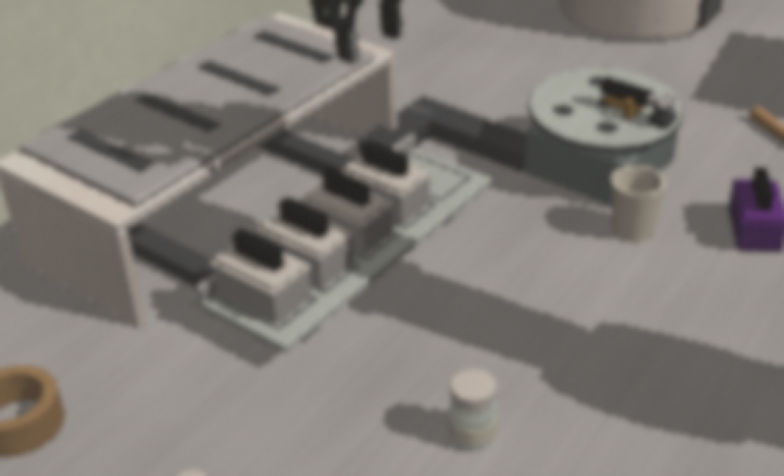

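View pics/z34.png

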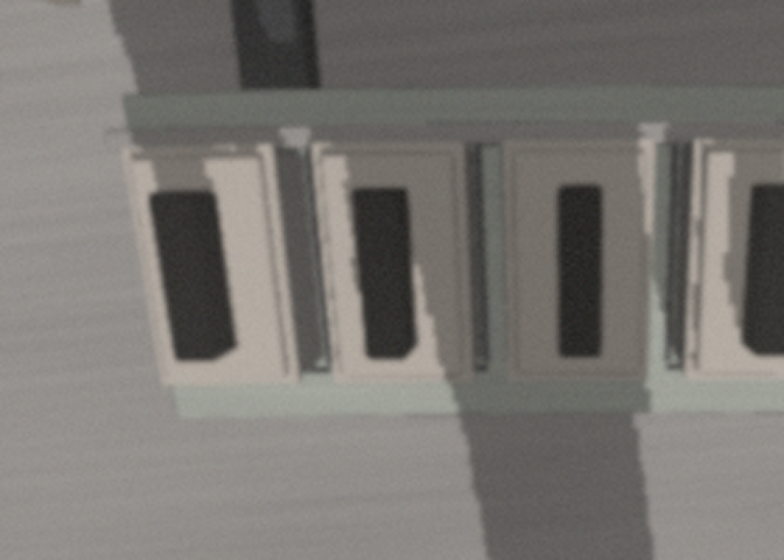

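```bash
python3 - <<'E'
from h import *
f=viewer.grab_frame('wrist'); o=manip.get_obs(); print(o['ee_pos'],o['orientation'])
im=cv2.cvtColor(np.asarray(f['pixels']),cv2.COLOR_RGB2BGR)
cv2.imwrite('pics/z35a.png',cv2.resize(im[40:170,150:290],None,fx=5.4,fy=4.5,interpolation=cv2.INTER_CUBIC))
cv2.imwrite('pics/z35b.png',cv2.resize(im[40:170,290:430],None,fx=5.4,fy=4.5,interpolation=cv2.INTER_CUBIC))
E
```

```text
[0.58047283 0.06700971 0.29095828] [ 3.13983354  0.06707293 -0.08102074]
```

View pics/z35a.png

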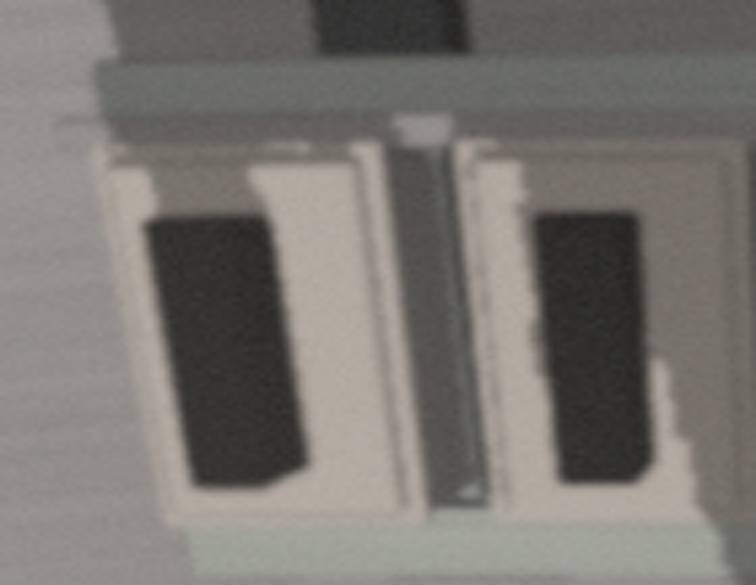

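View pics/z35b.png

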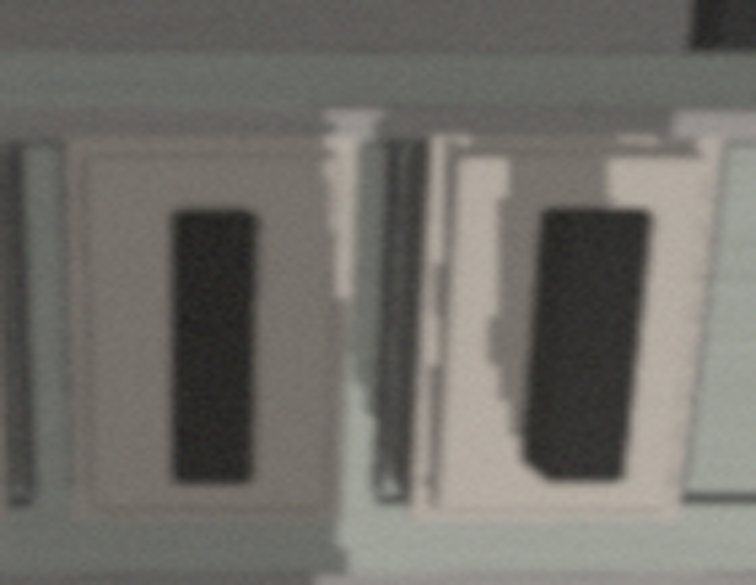

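```bash
python3 -c "
from h import *
print(job.close_job()); print(manip.get_obs()['time_s'])"
```

```text
the job is handed in; nothing more can be done
None
the job is handed in; nothing more can be done
```

The job is handed in, at about 45 s of the 210 s. The deck is fully out, the wheel is locked, and four boxes stand in places 1 to 4. There were four lunch boxes on the table. One of them was knocked aside during the run, and I measured it again before picking it up.

**Handle and wheel**
- I swung the handle upright, pushed it down 14 mm until it stopped, and turned the wheel two full turns clockwise. It ended against the stop, where the force rose to about 12 N.
- I then pulled the latch out and folded the handle. It first stayed about 8° short of flat, so I pressed it down with closed fingers. The last wrist picture showed it flat between the fork's cheeks with the latch out.

**Boxes**
- Each box was pushed forward until I felt it touch the rail, then lowered and released.
- The last pictures show all four upright, with straight front and far edges, square and flush with the rail to about 0.5 mm as read by eye from the picture. By the pictures they were centred to about 1 mm when released.
- I left the purple look-alike alone. The jar, the shaker and the mug read as not having moved.

**Checks that disagreed or were less certain**
- My own calculation from one wrist picture put the marks about 6 mm nearer the robot than the networks did. Contact with the rail agreed with the networks.
- The gripper's tilt drifted by about 4° during the job and could not be commanded back. The boxes still sat level after release.
- In the final pictures the top camera did not report the box in place 4, though the wrist camera did.
- The networks put two boxes 4 to 5 mm off to the side in single readings. The outlines on the deck did not show this.

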